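Back off the water tank's screw cap by two turns

ROBOT

A 6-joint arm with a two-finger parallel gripper is mounted at the origin on the work surface. World frame = base frame: x ahead of the robot, y to its left, z up, the work surface at z = 0. Lengths are in mm, angles in degrees, forces in N, time in s.
With the tool pointing down it reaches from about 350 to 850 mm from the base axis. Payload 8.1 kg.
Tool frame: the origin (TCP) lies midway between the tips of the shut fingers; the grasp point (between the pads) lies 19 mm behind it; z points along the fingers, y is the direction in which the jaws open and shut (so a half turn about z gives the same grasp; the last joint's range is limited). The gripper opens to 85 mm and grips with 20 to 120 N. Pads are 22 mm wide; open, the fingers measure 114 mm over their backs; the gripper's body (76 mm by 85 mm) begins 54 mm behind the grasp point. The pads swing forward as they close: fully open they stand 13 mm farther back than shut.
Start: joints at [63.174, 7.471, 85.268, -0, 87.261, -4.893], TCP at [224.091, 556.587, 231.292] pointing down, gripper open.
Joint ranges: [-169.43, 169.43], [-51.17, 129.36], [1.28, 143.12], [-76.62, 256.62], [0, 156.53], [-152.29, 152.29]. Speed limits (degrees/s): [136.94, 136.94, 159.86, 180, 180, 180].

INTERFACE

Orientations are given as [roll, pitch, yaw] about the fixed x, y, z axes, in that order (R = Rz(yaw) Ry(pitch) Rx(roll)).
In Python, from bench import r gives the robot as it stands.
- The arm moves only by the tool carry_out, never from a script. Its argument "increments" is a list of rows, each a list of 3 entries, a list of its own where there are three numbers: the shift along the tool's x, y, z in m, then the turn, a rotation vector about the tool's x, y, z in rad, then the closure, from 0 (fully open) to 1 (shut). A call has 1 to 12 rows; each row shifts and turns the pose as measured when the row begins, along the tool's axes as they then stand; what a row does not reach is not made up. A row lasts 1/10 s, in which the tool goes at most 50 mm and 8.59 degrees, less where a joint would pass 70% of its speed; a pose out of reach is approached as far as the arm can. A call with a gripper value outside its range is refused whole. The fingers move at their own pace and stop on an object; "newtons" is the grip in N (left out, the last holds). Time passes only in rows, so rows that do not move let the fingers close. It gives the time, the measured TCP pose, the force and the opening at its end, in the units of the state.
- r.sense(): the state, without advancing time (a new reading comes with each control period).
- r.snapshot(name): name is "scene" or "top" or "wrist"; returns a dict with "image" (420x560x3 uint8, blue, green, red), "vertical_fov" (degrees; the focal length in pixels is half the picture's height over the tangent of half this angle, whatever the lens; pixels are square), "cx", "cy" (the principal point, pixels), "rvec" (rotation vector, rad) and "tvec" (3), from world to camera coordinates, as OpenCV has them. Camera axes: x right, y down, z forward; pixel columns grow to the right and rows downward; lengths in mm; the calibration is good to about 2 mm. The wrist camera is an equidistant fisheye: a pixel r from the principal point sees the ray r / f radians off the axis. A picture is of the moment at which its call begins. There is no depth.
- r.hand_in(): hands the job in, once; it reports no verdict.
The state is a dict: "time": time; "joint_pos": joint angles; "qd": joint speeds; "joint_efforts": joint torques, N m; "tool_pos": TCP position; "tcp_rot": TCP orientation; "ft_force": force on the tool from outside, world axes, zero at the start; "wrist_torque": the same for the moment, N m; "finger_gap": finger opening in mm.
Only numpy, scipy, OpenCV 4.12 (cv2) and the standard library are available. Lean on these libraries where they do the work, as an engineer would, in place of code of your own. Each camera call takes 0.05 s, during which the arm holds its last target.

TASK

The wide ribbed screw cap on the camper water tank has been overtightened past its closed mark. With a fingertip against its ribbed rim, roll the cap anticlockwise (seen from above) until its white line comes to the little nub on the tank, then count two further full turns and stop with the line at the nub again, so that the cap is slack but still on its thread: no more turns than that. Only push with the fingertip: lift nothing, keep the tank standing about where it is, and leave the drink can, calculator and torch alone.

Things in the scene. Friction and masses are not known exactly. Their poses are not given: they have to be found in the camera images.
- tank: Grey flat plastic water tank, 260 (its x) x 360 (its y) x 130 mm high, 6 kg or so, standing loose on the table; it slides if pushed sideways with more than about 30 N. Origin at the centre of its underside, z up. The cap's axis is vertical through (0, 90 mm) in this frame. A black grab bar along x at y = -100 mm rises 35 mm above the tank's top.
- cap (a joint): Turning angle of the cap about its vertical axis, in rad, growing anticlockwise seen from above (unscrewing). 0: the line points at the nub (closed mark); the cap starts at a negative value (overtightened). Each full turn is 6.283. Turns with even friction of about 0.1 N m (2 N at the rim), stays where it is left, and rises 3 mm a turn.
- cap_center (a point): On the cap's axis, half-way up its ribbed rim. Black plastic cap, 28 mm high (14 mm above and below this point), 101 mm across its 24 upright ribs and 95 mm across the valleys between them; the ribs are round-backed, 7 mm wide, about 12 mm apart, and stand 3 mm proud over 24 mm of the height. The top is flat, with the white line. At closed its underside is 15 mm above the tank's top, on a narrower neck (84 mm across).
- cap_line (a point): Outer end of the white line on the cap's top, 45 mm from the axis and 15 mm above point cap_center; the line runs outward from near the axis, 42 mm long and 5 mm wide.
- nub (a point): Top of the index nub, a white bar 8 mm wide, 24 mm long and 6 mm high on the tank's top, 75 mm from the cap's axis to its middle (63 to 87 mm), on the tank's -y side of the cap.
- drink_can_mid (a point): Half-way up an upright closed drink can, 66 mm across, 115 mm high; a bystander.
- calculator: Desk calculator lying flat, 150 (x) x 100 (y) x 25 mm; origin at the centre of its underside; a bystander.
- torch_mid (a point): Half-way up a metal pocket torch standing on its tail, 36 mm across at the head, 24 mm at the tail, 125 mm high; a bystander.

How it is judged (in metres and radians):
On the way, in this order (a step that is already met when the one before it is completed fails the run):
1. the line has come to the nub (closed mark) (value of joint cap above -0.2 rad), for 0.1 s.
2. one full turn beyond the closed mark (value of joint cap above 5.98319 rad), for 0.1 s.
At the end, for the whole second after the job is handed in: The cap stands two full turns past its closed mark, the line within 20 degrees (0.35 rad) of the nub, at rest; the tank upright, within 40 mm of where it was; can, calculator and torch within 30 mm of where they were (value of joint cap between 12.2164 and 12.9164 rad and velocity of joint cap between -0.1 and 0.1 rad/s and distance of tank from where it was at the start of the episode below 0.04 m and angle between tank's own z axis and vertical below 0.05 rad and linear speed of tank below 0.02 m/s and distance of each of drink_can_mid, calculator, torch_mid from where it was at the start of the episode below 0.03 m); the robot touches nothing.
It fails at once if the cap is unscrewed more than about a third of a turn too far (value of joint cap above 14.7664 rad).
It fails at once if the tank is lifted, tipped or shoved more than 40 mm (distance of tank from where it was at the start of the episode above 0.04 m or height (world z) of tank above 0.012 m or angle between tank's own z axis and vertical above 0.12 rad).
It fails at once if a bystander is moved, lifted or knocked over (distance of any of drink_can_mid, calculator, torch_mid from where it was at the start of the episode above 0.03 m).
It also fails if it takes over 72 s, if anything falls off the work surface, if the arm or the gripper's body presses on something with over 40 N, if the wrist force passes 120 N, or if a joint passes its speed limit or range.

## Working session

There is one attempt and no reset: what is moved stays moved. The work goes in short steps, Python scripts to look and compute and a tool call to move; the robot and the scene stay as the last step left them, time stands still between calls to the robot, and variables do not carry over. Pictures are saved under pics/ and viewed, and the job is handed in when it is done.

Besides the shell and the picture viewer there is one more tool, called after "Call:" in YAML: its name, and indented under it one key for each argument. carry_out: Moves the arm, as the interface text tells. Its arguments: {"type":"object","properties":{"increments":{"type":"array"},"newtons":{"type":"number"}},"required":["increments"]}

```bash
mkdir -p pics; ls
python3 - <<'E'
from bench import r
import cv2
s=r.sense()
for k in s: print(k,s[k])
for n in("scene","top","wrist"):
    d=r.snapshot(n); cv2.imwrite(f"pics/{n}0.png",d["image"]); print(n,{k:d[k] for k in d if k!="image"})
E
```

```text
pics
time 0.0
joint_pos [ 6.31738580e+01  7.51607751e+00  8.53307237e+01 -1.32581065e-03
  8.72600120e+01 -4.89140535e+00]
qd [ 0.14994369 -0.01231687 -0.06174966  0.04813392 -0.080673    0.10657754]
joint_efforts [-1.82166226e-03 -5.69415450e+01 -5.00544298e+01 -4.16120429e-04
  1.52724527e-02  2.69598637e-07]
tool_pos [223.85085738 556.08260252 230.22046876]
tcp_rot [-1.79893463e+02 -7.78833436e-03  1.58065321e+02]
ft_force [ 0.22390942 -0.72830735  0.07757337]
wrist_torque [-0.01269176 -0.00600823 -0.01706807]
finger_gap 85.5953768077099
scene {'vertical_fov': 49.6519418157164, 'cx': 283.33378518455646, 'cy': 205.88861703401722, 'rvec': array([ 1.88547345,  1.69310365, -0.65063679]), 'tvec': array([ -80.86941555, -354.10557397, 1542.68786199])}
top {'vertical_fov': 42.35807280363117, 'cx': 275.14708570302156, 'cy': 199.80986279920677, 'rvec': array([ 2.14523265, -2.17549379,  0.15405553]), 'tvec': array([  31.02836189,  563.5860249 , 1171.81726555])}
wrist {'vertical_fov': 65.70646984690485, 'cx': 279.7122480102105, 'cy': 213.8584263147001, 'rvec': array([-2.41104236, -1.63100405, -0.21883731]), 'tvec': array([-599.67278216,  -36.16287155,  377.84970866])}
```

View pics/scene0.png

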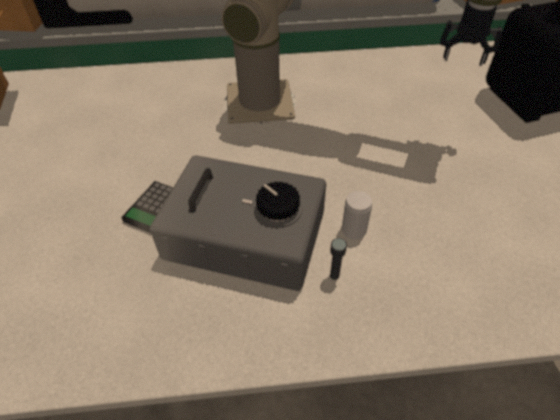

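View pics/top0.png

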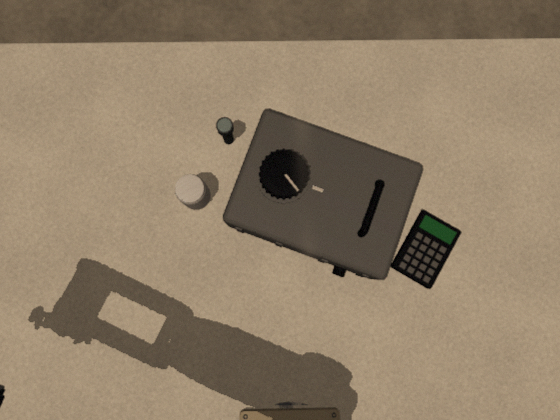

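View pics/wrist0.png

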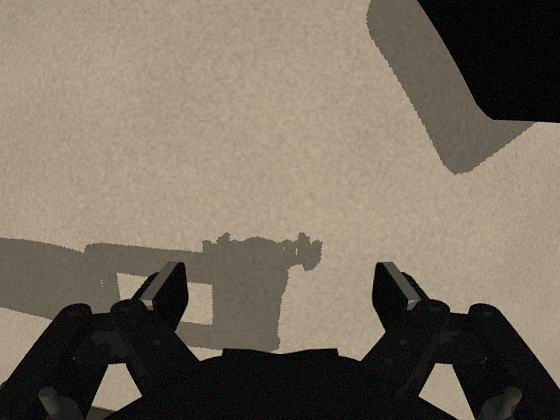

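```bash
cat > h.py <<'E'
import numpy as np,cv2
def cam(d):
    R=cv2.Rodrigues(np.array(d["rvec"]))[0];t=np.array(d["tvec"]);f=d["image"].shape[0]/2/np.tan(np.radians(d["vertical_fov"]/2))
    return R,t,f,d["cx"],d["cy"]
def px2w(d,u,v,z):
    R,t,f,cx,cy=cam(d); ray=R.T@np.array([(u-cx)/f,(v-cy)/f,1]); c=-R.T@t
    return c+ray*(z-c[2])/ray[2]
def w2px(d,p):
    R,t,f,cx,cy=cam(d); q=R@np.array(p,float)+t; return np.array([f*q[0]/q[2]+cx,f*q[1]/q[2]+cy])
E
python3 - <<'E'
from bench import r
import cv2
d=r.snapshot("top"); i=d["image"][90:290,170:440]
cv2.imwrite("pics/c1.png",cv2.convertScaleAbs(cv2.resize(d["image"][140:215,245:345],None,fx=8,fy=8,interpolation=cv2.INTER_CUBIC),alpha=1.8))
d=r.snapshot("scene")
cv2.imwrite("pics/c2.png",cv2.convertScaleAbs(cv2.resize(d["image"][150:290,150:330],None,fx=4,fy=4,interpolation=cv2.INTER_CUBIC),alpha=1.8))
E
```

```text
(no output)
```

View pics/c1.png

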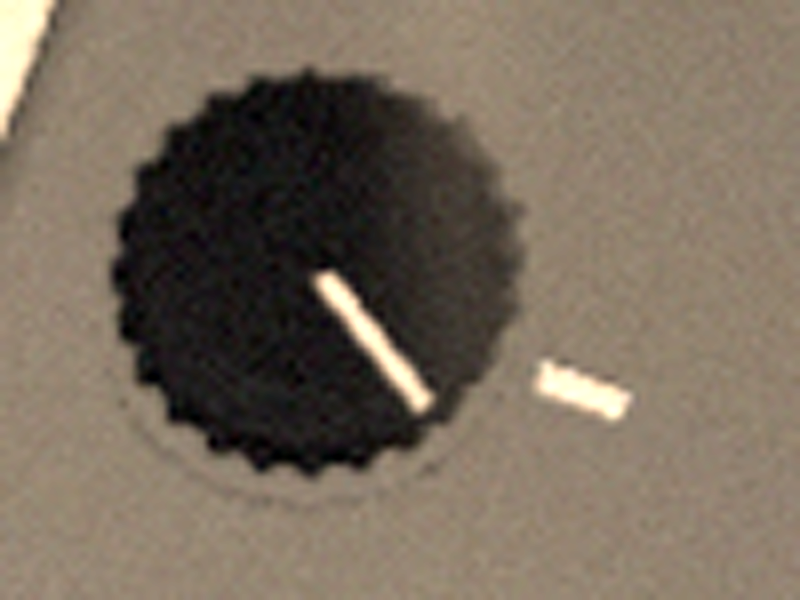

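View pics/c2.png

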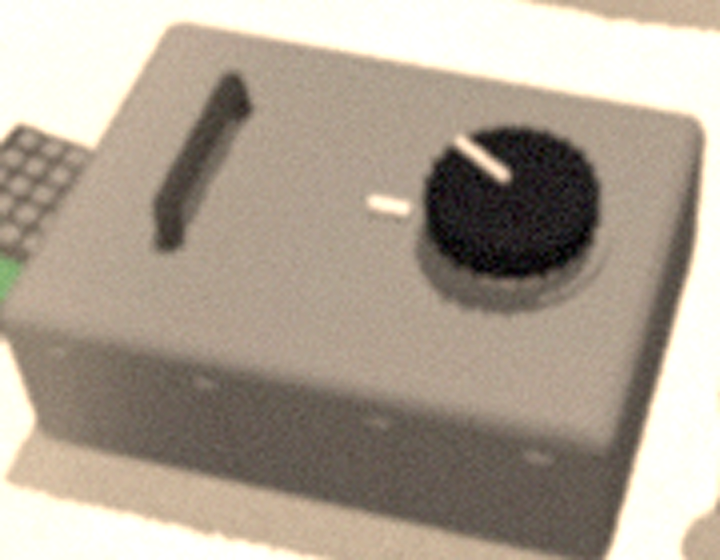

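Run:
```python
from bench import r
from h import *
d=r.snapshot("top"); s=r.snapshot("scene")
T=lambda x,y,z:px2w(d,245+(x+.5)/8-.5,140+(y+.5)/8-.5,z)[:2]
S=lambda x,y,z:px2w(s,150+(x+.5)/4-.5,150+(y+.5)/4-.5,z)[:2]
for n,F,P in(("top",T,[(317,271),(322,275),(425,405),(583,391)]),("scene",S,[(511,198),(507,178),(460,141),(389,205)])):
    c=F(*P[0],173);i=F(*P[1],174);o=F(*P[2],174);nb=F(*P[3],136)
    print(n,c,i,o,nb)
    a=np.degrees(np.arctan2(*(o-i)[::-1]));b=np.degrees(np.arctan2(*(nb-c)[::-1]));print(a,b,np.linalg.norm(nb-c),np.linalg.norm(o-c))
```

```text
top [598.81137657   6.27527931] [597.60837186   5.08249228] [564.66262063 -19.84055437] [573.37603471 -62.58372348]
-142.89295271238117 -110.27337050748194 73.4065315886943 42.99039776807985
scene [609.27406461   6.22701144] [594.80282666   5.36721059] [562.96574744 -18.69073688] [573.19914047 -62.56325857]
-142.92318588330997 -117.67337015579757 77.67561650140719 52.58663727563846
```

Call:
carry_out:
  increments:
    - [[0,0,0],[0,0,0],1]
    - [[0,0,0],[0,0,0],1]
    - [[0,0,0],[0,0,0],1]
    - [[0,0,0],[0,0,0],1]
    - [[0,0,0],[0,0,0],1]
  newtons: 60

```text
time: 0.85
tool_pos: [224.0, 556.5, 231.0]
tcp_rot: [-180.0, -0.0, 158.1]
ft_force: [1.0, 0.6, 0.3]
finger_gap: 12.3
```

Run:
```python
from bench import r
import cv2
d=r.snapshot("wrist"); cv2.imwrite("pics/w1.png",cv2.convertScaleAbs(cv2.resize(d["image"][180:420,130:430],None,fx=2.5,fy=2.5),alpha=2))
s=r.sense(); print(s["finger_gap"],s["joint_pos"])
d=r.snapshot("scene"); cv2.imwrite("pics/s1.png",cv2.convertScaleAbs(cv2.resize(d["image"][0:150,400:560],None,fx=4,fy=4),alpha=2))
```

```text
4.51373100407057 [ 6.31746191e+01  7.48231723e+00  8.52867555e+01  2.90437159e-04
  8.72613580e+01 -4.89223576e+00]
```

View pics/w1.png

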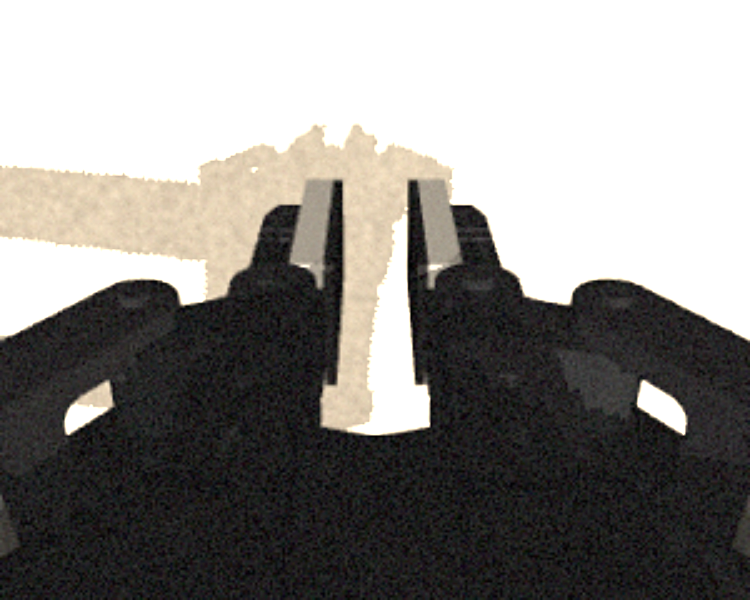

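View pics/s1.png

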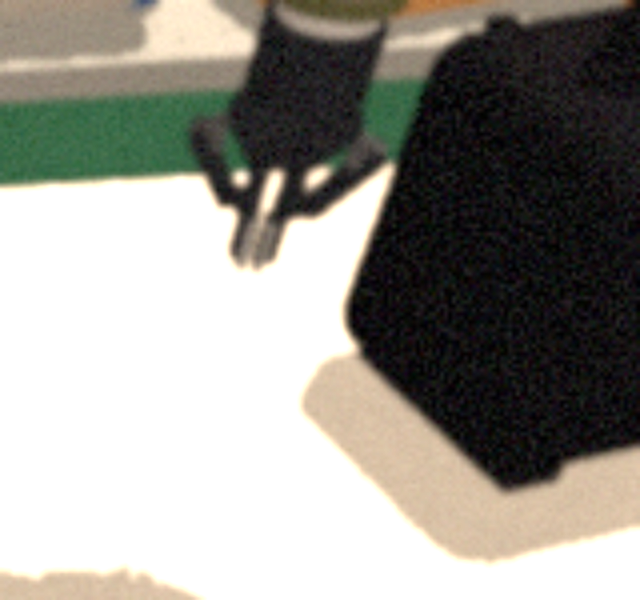

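Call:
carry_out:
  increments:
    - [[-0.042,-0.026,0],[0,0,0],1]
    - [[-0.042,-0.026,0],[0,0,0],1]
    - [[-0.042,-0.026,0],[0,0,0],1]
    - [[-0.042,-0.026,0],[0,0,0],1]
    - [[-0.042,-0.026,0],[0,0,0],1]
    - [[-0.042,-0.026,0],[0,0,0],1]
    - [[-0.042,-0.026,0],[0,0,0],1]
    - [[-0.042,-0.026,0],[0,0,0],1]
    - [[-0.042,-0.026,0],[0,0,0],1]
    - [[-0.042,-0.026,0],[0,0,0],1]
    - [[-0.042,-0.026,0],[0,0,0],1]
    - [[-0.042,-0.026,0],[0,0,0],1]

```text
time: 2.15
tool_pos: [578.9, 76.1, 232.0]
tcp_rot: [179.7, 0.2, 158.7]
ft_force: [0.6, -0.1, -0.2]
finger_gap: -0.3
```

Call:
carry_out:
  increments:
    - [[0,0,0],[0,0,0.145],1]
    - [[0,0,0],[0,0,0.145],1]
    - [[0,0,0],[0,0,0.145],1]
    - [[0,0,0],[0,0,0.145],1]
    - [[0,0,0],[0,0,0.145],1]
    - [[0,0,0],[0,0,0.145],1]
    - [[0,0,0],[0,0,0.145],1]
    - [[0,0,0],[0,0,0.145],1]
    - [[0,0,0],[0,0,0.145],1]
    - [[0,0,0],[0,0,0.145],1]
    - [[0,0,0],[0,0,0.145],1]
    - [[0,0,0],[0,0,0.145],1]

```text
time: 3.35
tool_pos: [582.7, 66.9, 231.1]
tcp_rot: [179.8, -0.2, 55.6]
ft_force: [0.7, 0.7, -0.8]
finger_gap: -0.1
```

Call:
carry_out:
  increments:
    - [[0,0,0],[0,0,0.14],1]
    - [[0,0,0],[0,0,0.14],1]
    - [[0,0,0],[0,0,0.14],1]
    - [[0,0,0],[0,0,0.14],1]
    - [[0,0,0],[0,0,0.14],1]
    - [[0,0,0],[0,0,0.14],1]
    - [[0,0,0],[0,0,0.14],1]
    - [[0,0,0],[0,0,0.14],1]
    - [[0,0,0],[0,0,0.14],1]
    - [[0,0,0],[0,0,0.14],1]
    - [[0,0,0],[0,0,0.1],1]
    - [[0,0,0],[0,0,0],1]

```text
time: 4.55
tool_pos: [582.7, 66.9, 231.5]
tcp_rot: [-179.8, -0.2, -34.2]
ft_force: [0.3, 0.2, -0.4]
finger_gap: 0.5
```

```bash
cat >> h.py <<'E'
C=np.array([599.,7.])
def st(r,beta=210):
    s=r.sense(); p=np.array(s["tool_pos"]); psi=s["tcp_rot"][2]; v=p[:2]-C
    R=np.hypot(*v); ph=np.degrees(np.arctan2(v[1],v[0]))
    print("t %.2f"%s["time"],"p",p.round(1),"rot",np.round(s["tcp_rot"],1),"R %.1f phi %.1f psi-phi %.1f"%(R,ph,(psi-ph)%360),"j6 %.0f"%s["joint_pos"][5],"F",np.round(s["ft_force"],1),"Fr %.1f Ft %.1f"%(s["ft_force"][:2]@v/R, (s["ft_force"][1]*v[0]-s["ft_force"][0]*v[1])/R))
    return s,p,psi
def to(r,x,y,z,psit):
    s,p,psi=st(r); a=np.radians(psi); d=np.array([x,y,z])-p
    print("tool shift mm",(d[0]*np.cos(a)+d[1]*np.sin(a)).round(1),(d[0]*np.sin(a)-d[1]*np.cos(a)).round(1),(-d[2]).round(1),"turn(rotz) %.3f"%(-np.radians((psit-psi+180)%360-180)))
def pol(r,R,ph,z,off):
    a=np.radians(ph); to(r,C[0]+R*np.cos(a),C[1]+R*np.sin(a),z,ph+off)
E
python3 - <<'E'
from bench import r
from h import *
pol(r,72,110,158,210)
E
```

```text
t 4.55 p [582.7  66.9 231.5] rot [-179.8   -0.2  -34.2] R 62.1 phi 105.2 psi-phi 220.6 j6 126 F [ 0.3  0.2 -0.4] Fr 0.1 Ft -0.4
tool shift mm -11.3 -1.7 73.5 turn(rotz) 0.101
```

Call:
carry_out:
  increments:
    - [[-0.011,-0.002,0],[0,0,0.1],1]
    - [[0,0,0.02],[0,0,0],1]
    - [[0,0,0.02],[0,0,0],1]
    - [[0,0,0.02],[0,0,0],1]
    - [[0,0,0.013],[0,0,0],1]
    - [[0,0,0],[0,0,0],1]

```text
time: 5.15
tool_pos: [576.1, 75.2, 157.8]
tcp_rot: [-179.6, -0.3, -39.1]
ft_force: [-0.1, -0.0, -0.4]
finger_gap: 0.2
```

Run:
```python
from bench import r
from h import *
pol(r,64,110,158,210)
d=r.snapshot("wrist"); cv2.imwrite("pics/w2.png",cv2.convertScaleAbs(cv2.resize(d["image"],None,fx=1.4,fy=1.4),alpha=2))
d=r.snapshot("scene"); cv2.imwrite("pics/s2.png",cv2.convertScaleAbs(cv2.resize(d["image"][100:280,180:400],None,fx=3.3,fy=3.3),alpha=2))
```

```text
t 5.15 p [576.1  75.2 157.8] rot [-179.6   -0.3  -39.1] R 72.0 phi 108.6 psi-phi 212.3 j6 131 F [-0.1 -0.  -0.4] Fr 0.0 Ft 0.1
tool shift mm 5.9 5.6 -0.2 turn(rotz) 0.015
```

View pics/w2.png

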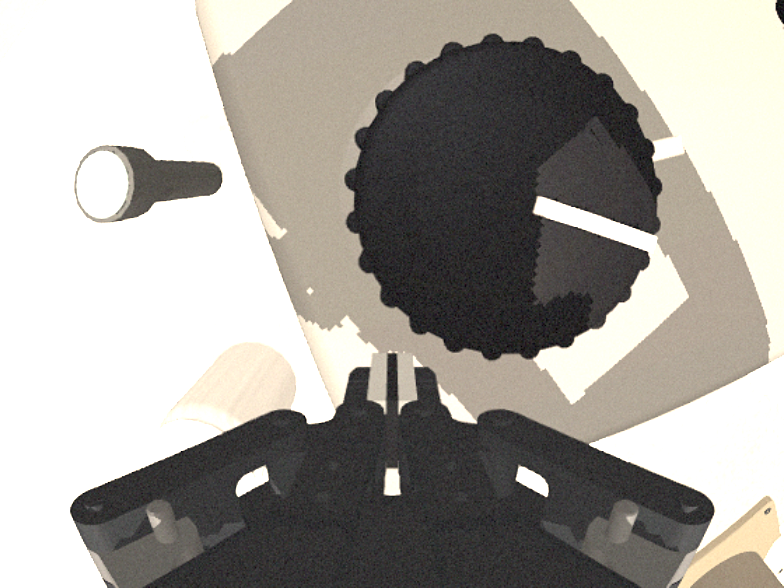

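View pics/s2.png

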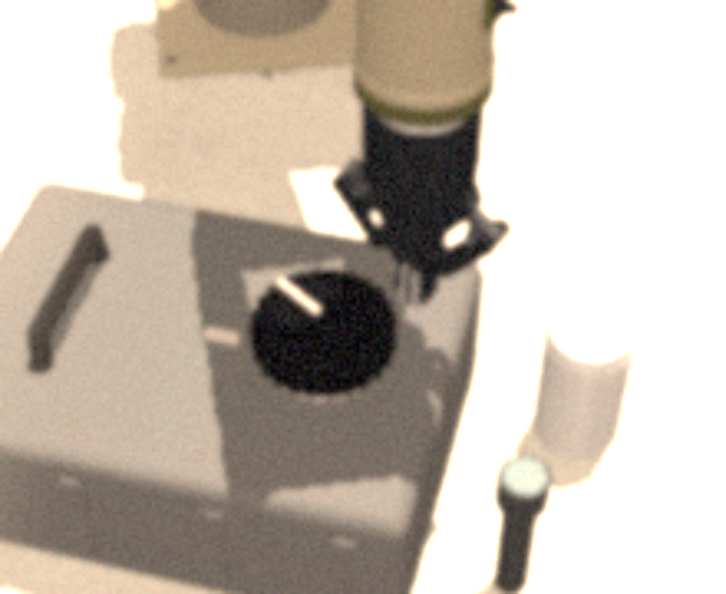

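Call:
carry_out:
  increments:
    - [[0.006,0.006,0],[0,0,0.015],1]
    - [[0.001,0.001,0],[0,0,0],1]
    - [[0.001,0.001,0],[0,0,0],1]

```text
time: 5.55
tool_pos: [579.7, 64.5, 162.9]
tcp_rot: [-179.3, -0.5, -40.0]
ft_force: [-2.3, 9.0, -4.8]
finger_gap: 0.2
```

Run:
```python
from bench import r
from h import *
pol(r,61.5,110,158,210)
d=r.snapshot("wrist"); cv2.imwrite("pics/w3.png",cv2.convertScaleAbs(cv2.resize(d["image"][20:300,200:520],None,fx=2.1,fy=2.1),alpha=3))
```

```text
t 5.55 p [579.7  64.5 162.9] rot [-179.3   -0.5  -40. ] R 60.6 phi 108.6 psi-phi 211.4 j6 131 F [-2.3  9.  -4.8] Fr 9.2 Ft -0.7
tool shift mm -1.5 0.8 4.9 turn(rotz) -0.000
```

View pics/w3.png

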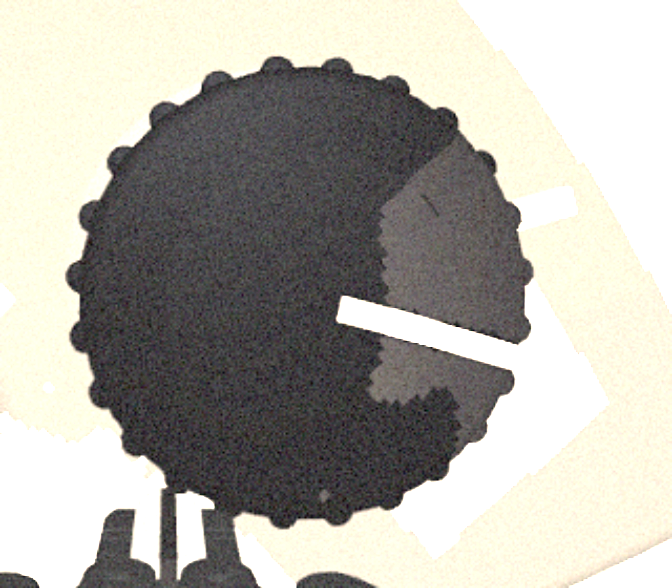

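Call:
carry_out:
  increments:
    - [[-0.003,0.0057,0.004],[0,0,-0.105],1]
    - [[-0.0029,0.0057,0],[0,0,-0.105],1]
    - [[-0.0029,0.0057,0],[0,0,-0.105],1]
    - [[-0.0029,0.0057,0],[0,0,-0.105],1]
    - [[-0.0029,0.0057,0],[0,0,-0.105],1]
    - [[-0.0029,0.0057,0],[0,0,-0.105],1]

```text
time: 6.2
tool_pos: [553.2, 47.7, 162.6]
tcp_rot: [-178.9, -1.4, -2.4]
ft_force: [-2.5, 1.1, -0.5]
finger_gap: -0.1
```

Run:
```python
from bench import r
from h import *
pol(r,61.5,144,158,210)
d=r.snapshot("wrist"); cv2.imwrite("pics/w4.png",cv2.convertScaleAbs(cv2.resize(d["image"][20:300,200:520],None,fx=2.1,fy=2.1),alpha=3))
```

```text
t 6.20 p [553.2  47.7 162.6] rot [-178.9   -1.4   -2.4] R 61.3 phi 138.4 psi-phi 219.3 j6 91 F [-2.5  1.1 -0.5] Fr 2.6 Ft 0.9
tool shift mm -3.8 4.7 4.6 turn(rotz) 0.063
```

View pics/w4.png

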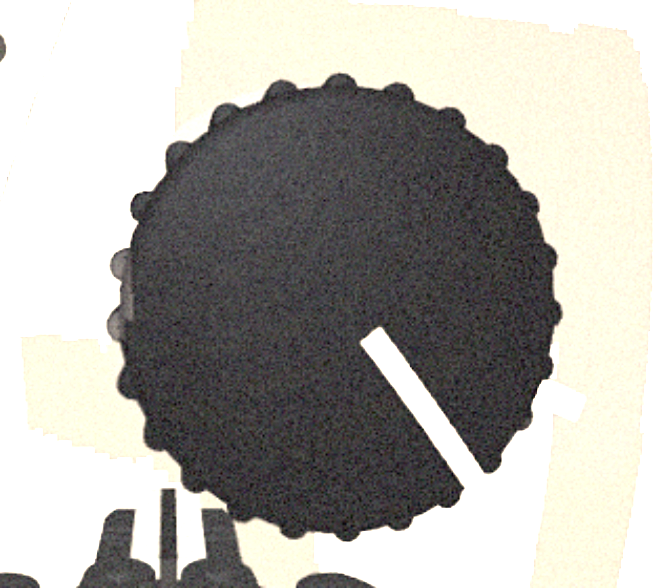

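```bash
cat >> h.py <<'E'
from scipy.spatial.transform import Rotation as Ro
def to(r,x,y,z,psit):
    s,p,psi=st(r); M=Ro.from_euler("xyz",s["tcp_rot"],degrees=True)
    T=Ro.from_euler("xyz",[180,0,psit],degrees=True)
    print("tool shift mm",M.inv().apply(np.array([x,y,z])-p).round(1),"turn",(M.inv()*T).as_rotvec().round(3))
E
python3 - <<'E'
from bench import r
from h import *
pol(r,61.5,138,158,210)
pol(r,61.5,138,158,210)
E
```

```text
t 6.25 p [552.9  46.3 162.6] rot [-179.1   -1.4   -2. ] R 60.6 phi 139.6 psi-phi 218.4 j6 91 F [-1.1  1.6 -0.4] Fr 1.8 Ft -0.5
tool shift mm [ 0.2 -1.8  4.6] turn [-0.019 -0.023  0.174]
t 6.25 p [552.9  46.3 162.6] rot [-179.1   -1.4   -2. ] R 60.6 phi 139.6 psi-phi 218.4 j6 91 F [-1.1  1.6 -0.4] Fr 1.8 Ft -0.5
tool shift mm [ 0.2 -1.8  4.6] turn [-0.019 -0.023  0.174]
```

Call:
carry_out:
  increments:
    - [[-0.003,-0.003,0.0045],[-0.019,-0.023,0.14],1]
    - [[0,0,0],[0,0,0],1]

```text
time: 6.45
tool_pos: [550.8, 48.6, 159.6]
tcp_rot: [179.9, -0.2, -10.4]
ft_force: [0.4, -0.3, -0.2]
finger_gap: 0.1
```

Run:
```python
from bench import r
from h import *
pol(r,59,139,158,210)
```

```text
t 6.45 p [550.8  48.6 159.6] rot [179.9  -0.2 -10.4] R 63.7 phi 139.2 psi-phi 210.5 j6 100 F [ 0.4 -0.3 -0.2] Fr -0.5 Ft 0.0
tool shift mm [4.1 2.2 1.6] turn [ 0.001 -0.003  0.011]
```

Call:
carry_out:
  increments:
    - [[0.004,0.002,0.002],[0,0,0],1]
    - [[-0.0011,0.0065,0],[0,0,-0.1],1]
    - [[-0.0011,0.0065,0],[0,0,-0.1],1]
    - [[-0.0011,0.0065,0],[0,0,-0.1],1]
    - [[-0.0011,0.0065,0],[0,0,-0.1],1]

```text
time: 6.95
tool_pos: [546.0, 33.7, 157.9]
tcp_rot: [-178.6, -0.0, 14.5]
ft_force: [-9.8, 22.3, 1.2]
finger_gap: -0.3
```

Run:
```python
from bench import r
from h import *
pol(r,59,162,158,210)
d=r.snapshot("wrist"); cv2.imwrite("pics/w5.png",cv2.convertScaleAbs(cv2.resize(d["image"][20:300,200:520],None,fx=2.1,fy=2.1),alpha=3))
```

```text
t 6.95 p [546.   33.7 157.9] rot [-178.6   -0.    14.5] R 59.4 phi 153.3 psi-phi 221.2 j6 73 F [-9.8 22.3  1.2] Fr 18.8 Ft -15.6
tool shift mm [-5.1  7.4 -0.3] turn [-0.025 -0.     0.043]
```

View pics/w5.png

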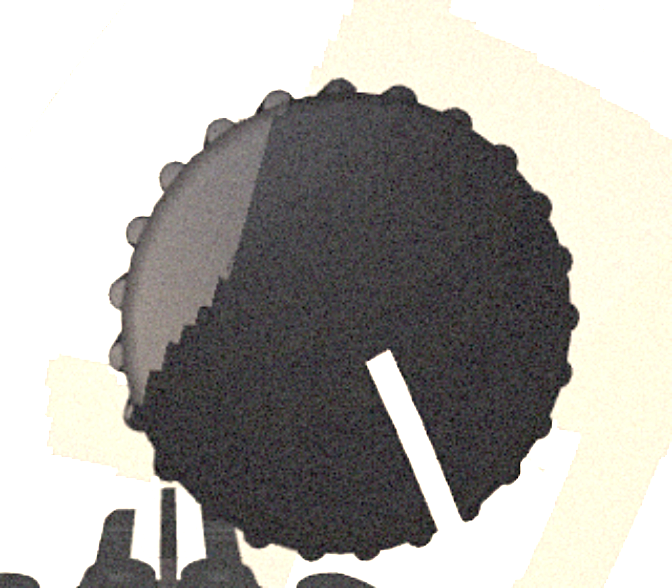

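```bash
cat >> h.py <<'E'
def rect(d,z,half=70,s=3):
    R=cv2.Rodrigues(np.array(d["rvec"]))[0];t=np.array(d["tvec"]);f=d["image"].shape[0]/2/np.tan(np.radians(d["vertical_fov"]/2))
    n=2*half*s; j,i=np.meshgrid(np.arange(n),np.arange(n))
    # image right=+x, up=+y
    X=C[0]-half+j/s; Y=C[1]+half-i/s
    q=np.stack([X,Y,np.full_like(X,z)],-1)@R.T+t
    rr=np.hypot(q[...,0],q[...,1]); th=np.arctan2(rr,q[...,2]); k=f*th/np.maximum(rr,1e-9)
    return cv2.remap(d["image"],(q[...,0]*k+d["cx"]).astype(np.float32),(q[...,1]*k+d["cy"]).astype(np.float32),cv2.INTER_LINEAR)
def line(r,turns=0,name=None,s=3,half=70):
    d=r.snapshot("wrist"); g0=rect(d,173.5+3*turns,half,s); g=g0.max(2).astype(float)
    n=2*half*s; j,i=np.meshgrid(np.arange(n),np.arange(n)); x=j/s-half; y=half-i/s; rad=np.hypot(x,y)
    m=(rad<44)
    v=g[m]; th=max(110,np.percentile(v,92)*0.6)
    b=((g>np.median(v)+0.55*(v.max()-np.median(v)))&(rad<46)).astype(np.uint8)
    nl,lab,stt,cen=cv2.connectedComponentsWithStats(b)
    best=max(range(1,nl),key=lambda k:stt[k,4]); yy,xx=np.where(lab==best)
    P=np.stack([xx/s-half,half-yy/s],1); c=P.mean(0); ev=np.linalg.svd(P-c,full_matrices=False)[2][0]
    if ev@c<0: ev=-ev
    pr=(P-c)@ev; outer=c+ev*pr.max(); ctr=outer-ev*45
    a=np.degrees(np.arctan2(ev[1],ev[0]))
    print("line ang %.1f  cap mod360 %.1f  len %.1f  axis est"%(a,(a+110.3+180)%360-180,np.ptp(pr)),(C+ctr).round(1),"vmax",v.max(),"med",np.median(v))
    if name:
        o=cv2.convertScaleAbs(g0,alpha=2); cv2.circle(o,(n//2,n//2),int(50.5*s),(0,255,0),1); cv2.imwrite("pics/%s.png"%name,o)
E
python3 - <<'E'
from bench import r
from h import *
line(r,0,"l1")
E
```

```text
line ang -137.2  cap mod360 -26.9  len 44.0  axis est [599.5   5. ] vmax 178.0 med 22.0
```

View pics/l1.png

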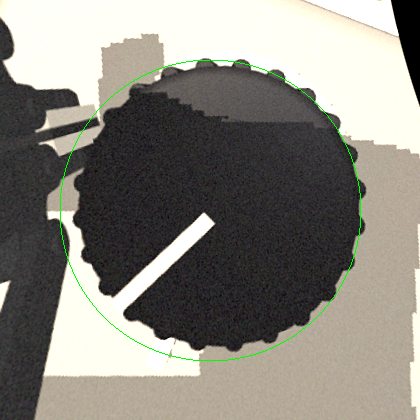

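```bash
sed -i 's/^C=.*/C=np.array([600.,7.5])/' h.py
python3 - <<'E'
from bench import r
from h import *
pol(r,59,162,158,210)
E
```

```text
t 7.05 p [545.7  33.4 157.7] rot [-178.6   -0.    14.4] R 60.2 phi 154.5 psi-phi 219.9 j6 73 F [-8.2 21.2  3.8] Fr 16.5 Ft -15.7
tool shift mm [-3.6  7.  -0.4] turn [-0.025  0.     0.042]
```

Call:
carry_out:
  increments:
    - [[-0.004,0.0045,0],[-0.025,0,0],1]
    - [[-0.004,0.0045,0],[0,0,0],1]

```text
time: 7.25
tool_pos: [540.6, 27.0, 157.7]
tcp_rot: [-179.6, -0.2, 14.9]
ft_force: [0.2, -0.8, -0.2]
finger_gap: 0.1
```

Run:
```python
from bench import r
from h import *
pol(r,59,162,158,210)
line(r,0)
```

```text
t 7.25 p [540.6  27.  157.7] rot [-179.6   -0.2   14.9] R 62.5 phi 161.8 psi-phi 213.1 j6 72 F [ 0.2 -0.8 -0.2] Fr -0.4 Ft 0.7
tool shift mm [ 2.9  2.1 -0.3] turn [-0.006 -0.003  0.051]
line ang -134.4  cap mod360 -24.1  len 42.9  axis est [600.4   5.8] vmax 174.0 med 23.0
```

Call:
carry_out:
  increments:
    - [[0.0035,0.002,0],[0,0,0.05],1]
    - [[0.001,0.0005,0],[0,0,0],1]

```text
time: 7.5
tool_pos: [541.8, 25.0, 157.3]
tcp_rot: [-179.4, 0.3, 12.1]
ft_force: [-10.8, 1.1, 4.2]
finger_gap: -0.2
```

Run:
```python
from bench import r
from h import *
pol(r,59,162,158,210)
print(r.sense()["wrist_torque"])
line(r,0,"l2")
```

```text
t 7.50 p [541.8  25.  157.3] rot [-179.4    0.3   12.1] R 60.8 phi 163.3 psi-phi 208.9 j6 75 F [-10.8   1.1   4.2] Fr 10.7 Ft 2.0
tool shift mm [ 2.2 -0.3 -0.7] turn [-0.01   0.005  0.003]
[ 0.11162234  1.69642936 -0.12547363]
line ang -134.3  cap mod360 -24.0  len 42.9  axis est [600.3   5.9] vmax 174.0 med 23.0
```

View pics/l2.png

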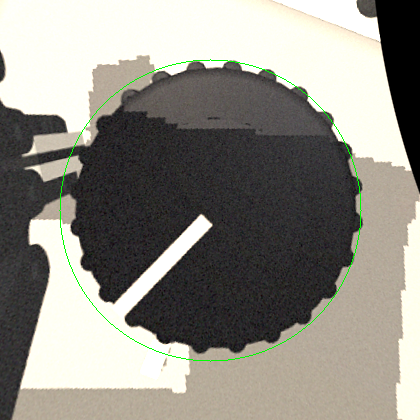

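Call:
carry_out:
  increments:
    - [[-0.003,0.005,0],[0,0,0],1]

```text
time: 7.65
tool_pos: [539.8, 19.4, 157.2]
tcp_rot: [-179.4, 0.3, 12.3]
ft_force: [-0.9, 9.1, -0.7]
finger_gap: 0.3
```

Run:
```python
from bench import r
from h import *
pol(r,59,162,158,210)
print(r.sense()["wrist_torque"])
line(r,0,"l3")
```

```text
t 7.65 p [539.8  19.4 157.2] rot [-179.4    0.3   12.3] R 61.4 phi 168.8 psi-phi 203.5 j6 74 F [-0.9  9.1 -0.7] Fr 2.6 Ft -8.7
tool shift mm [ 5.3 -5.3 -0.7] turn [-0.011  0.006  0.006]
[1.53340401 0.24047619 0.08352335]
line ang -134.3  cap mod360 -24.0  len 42.9  axis est [600.2   5.9] vmax 174.0 med 24.0
```

View pics/l3.png

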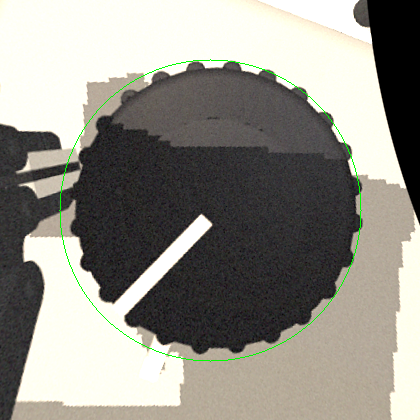

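Call:
carry_out:
  increments:
    - [[-0.001,0.008,0],[0,0,0],1]

```text
time: 7.8
tool_pos: [539.2, 11.4, 156.6]
tcp_rot: [-179.3, 0.4, 12.4]
ft_force: [-0.8, 0.1, -0.1]
finger_gap: 0.1
```

Run:
```python
from bench import r
from h import *
pol(r,59,175,158,210)
print(r.sense()["wrist_torque"])
line(r,0,"l4")
```

```text
t 7.80 p [539.2  11.4 156.6] rot [-179.3    0.4   12.4] R 60.9 phi 176.3 psi-phi 196.1 j6 73 F [-0.8  0.1 -0.1] Fr 0.8 Ft -0.1
tool shift mm [ 2.2 -0.8 -1.4] turn [-0.014  0.006 -0.22 ]
[-0.02861079  0.03897736 -0.00087392]
line ang -134.0  cap mod360 -23.7  len 43.2  axis est [600.1   6.1] vmax 176.0 med 25.0
```

View pics/l4.png

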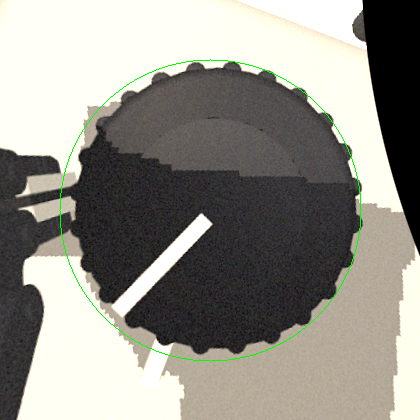

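Run:
```python
from bench import r
from h import *
d=r.snapshot("wrist"); cv2.imwrite("pics/w6.png",cv2.convertScaleAbs(cv2.resize(d["image"][220:340,210:370],None,fx=5,fy=5,interpolation=cv2.INTER_CUBIC),alpha=3,beta=20))
d=r.snapshot("scene"); cv2.imwrite("pics/s6.png",cv2.convertScaleAbs(cv2.resize(d["image"][140:240,210:350],None,fx=5,fy=5,interpolation=cv2.INTER_CUBIC),alpha=2.5,beta=10))
```

```text
(no output)
```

View pics/w6.png

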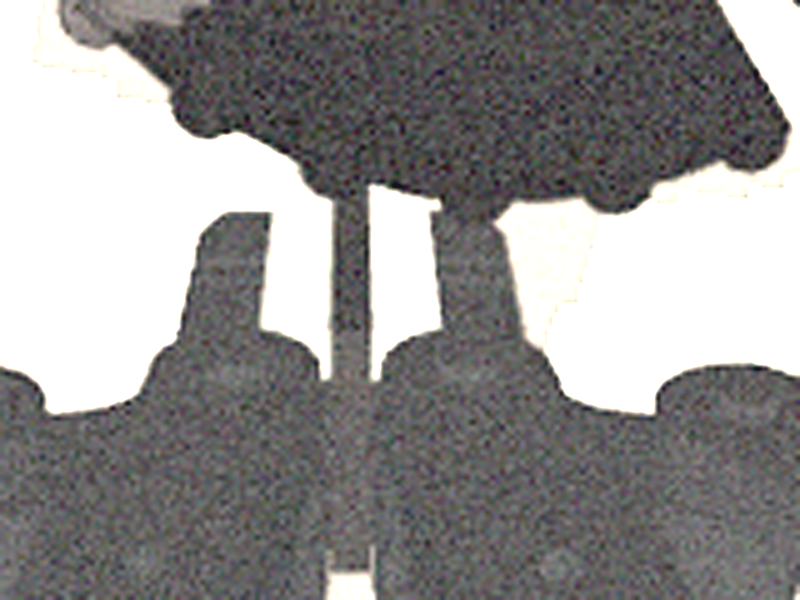

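View pics/s6.png

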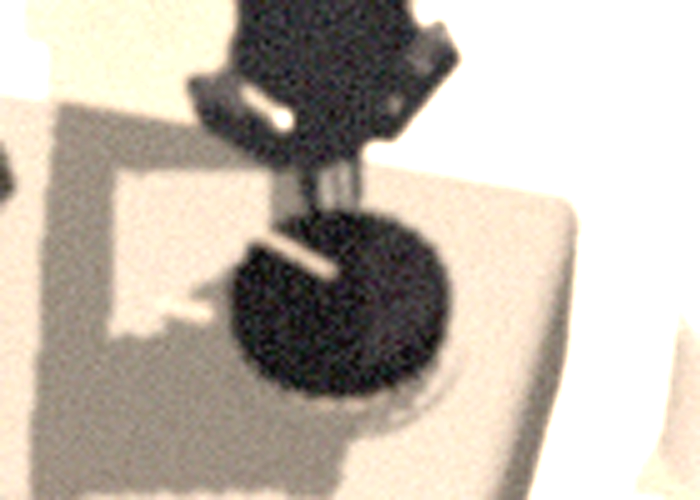

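```bash
cat >> h.py <<'E'
B=20.; A=11.; H=42.7
def tcpfor(rho,phi,z):
    a=np.radians(phi); psi=phi+180+B; b=np.radians(psi)
    e=np.array([np.cos(b),np.sin(b)]); f=np.array([np.sin(b),-np.cos(b)])
    p=C+rho*np.array([np.cos(a),np.sin(a)])-A*e+H*f
    return np.array([p[0],p[1],z]),psi
def go(r,rho,phi,z):
    s=r.sense(); p=np.array(s["tool_pos"]); psi=np.radians(s["tcp_rot"][2])
    e=np.array([np.cos(psi),np.sin(psi)]); f=np.array([np.sin(psi),-np.cos(psi)])
    c=p[:2]+A*e-H*f-C; rr=np.hypot(*c); ph=np.degrees(np.arctan2(c[1],c[0])); F=np.array(s["ft_force"])
    print("t %.2f z %.1f rot"%(s["time"],p[2]),np.round(s["tcp_rot"],1),"corner rho %.1f phi %.1f off %.1f j6 %.0f"%(rr,ph,(s["tcp_rot"][2]-ph)%360,s["joint_pos"][5]),"Fr %.1f Ft %.1f Fz %.1f"%(F[:2]@c/rr,(F[1]*c[0]-F[0]*c[1])/rr,F[2]),"gap %.1f"%s["finger_gap"])
    if phi is None: phi=ph
    q,pt=tcpfor(rho,phi,z); M=Ro.from_euler("xyz",s["tcp_rot"],degrees=True); T=Ro.from_euler("xyz",[180,0,pt],degrees=True)
    print("  to rho %.1f phi %.1f: shift mm"%(rho,phi),M.inv().apply(q-p).round(1),"turn",(M.inv()*T).as_rotvec().round(3))
    return ph
def arc(rho,th):
    q0,p0=tcpfor(rho,0,0); q1,p1=tcpfor(rho,th,0); M=Ro.from_euler("xyz",[180,0,p0],degrees=True)
    print("arc row",M.inv().apply(q1-q0).round(2),-np.radians(th).round(4))
E
python3 - <<'E'
from bench import r
from h import *
go(r,60,115,190)
for t in(4,5,6): arc(48,t)
E
```

```text
t 7.95 z 156.9 rot [-179.4    0.4   12.3] corner rho 74.4 phi 141.6 off 230.7 j6 73 Fr -0.0 Ft 3.7 Fz -0.9 gap 0.1
  to rho 60.0 phi 115.0: shift mm [  2.8 -30.2 -32.8] turn [-0.006  0.011  1.   ]
arc row [1.97 3.85 0.  ] -0.0698
arc row [2.5  4.79 0.  ] -0.0873
arc row [3.05 5.72 0.  ] -0.1047
```

Call:
carry_out:
  increments:
    - [[-0.02,0,0],[0,0,0],1]
    - [[0,0,-0.03],[0,0,0.14],1]
    - [[0,0,-0.01],[0,0,0.14],0]
    - [[0,0,0],[0,0,0.14],0]
    - [[0,0,0],[0,0,0.14],0]
    - [[0,0,0],[0,0,0.14],0]
    - [[0,0,0],[0,0,0.14],0]
    - [[0,0,0],[0,0,0.14],0]
    - [[0,0,0],[0,0,0],0]

```text
time: 8.85
tool_pos: [525.5, 2.3, 202.0]
tcp_rot: [-179.6, -0.0, -46.1]
ft_force: [0.0, 0.3, 0.1]
finger_gap: 85.1
```

Run:
```python
from bench import r
from h import *
go(r,58,115,190)
```

```text
t 8.85 z 202.0 rot [-179.6   -0.   -46.1] corner rho 39.7 phi 155.5 off 158.5 j6 130 Fr 0.1 Ft -0.3 Fz 0.1 gap 85.1
  to rho 58.0 phi 115.0: shift mm [-17.1 -33.1  12.3] turn [-0.008 -0.001 -0.019]
```

Call:
carry_out:
  increments:
    - [[-0.017,-0.033,0],[0,0,-0.02],0]
    - [[0,0,0.02],[0,0,0],0]
    - [[0,0,0.02],[0,0,0],0]
    - [[0,0,0.014],[0,0,0],0]
    - [[0,0,0],[0,0,0],0]

```text
time: 9.35
tool_pos: [542.2, 38.1, 149.8]
tcp_rot: [-179.2, -0.5, -43.7]
ft_force: [-0.3, -0.1, -0.3]
finger_gap: 85.7
```

Run:
```python
from bench import r
from h import *
go(r,51,115,146)
line(r,0,"l5")
```

```text
t 9.35 z 149.8 rot [-179.2   -0.5  -43.7] corner rho 57.6 phi 110.7 off 205.6 j6 132 Fr 0.0 Ft 0.3 Fz -0.3 gap 85.7
  to rho 51.0 phi 115.0: shift mm [3.4 6.2 3.8] turn [-0.013 -0.009  0.022]
line ang -134.0  cap mod360 -23.7  len 43.0  axis est [600.5   6.9] vmax 183.0 med 24.0
```

View pics/l5.png

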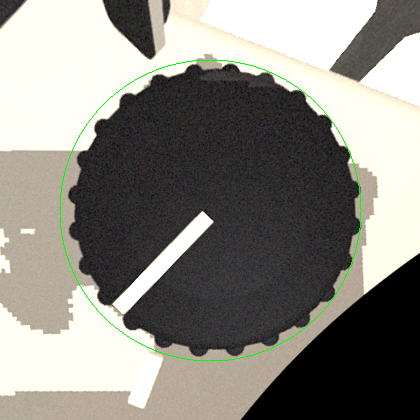

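Run:
```python
from bench import r
from h import *
go(r,47.5,110.5,146)
```

```text
t 9.40 z 151.0 rot [-179.2   -0.6  -43.8] corner rho 57.3 phi 110.2 off 206.1 j6 132 Fr 0.6 Ft 0.7 Fz 0.8 gap 85.5
  to rho 47.5 phi 110.5: shift mm [4.4 3.3 5. ] turn [-0.015 -0.009  0.1  ]
```

Call:
carry_out:
  increments:
    - [[0.001,0,0.005],[-0.015,-0.009,0.1],0]
    - [[0.004,0.003,0],[0,0,0],0]
    - [[0.002,0.001,0],[0,0,0],0]

```text
time: 9.7
tool_pos: [545.7, 32.2, 148.2]
tcp_rot: [-179.7, 0.1, -49.2]
ft_force: [0.3, 14.9, -5.6]
finger_gap: 85.4
```

Run:
```python
from bench import r
from h import *
go(r,47.5,111,146)
print(r.sense()["tool_pos"])
line(r,0,"l6")
```

```text
t 9.70 z 148.2 rot [-1.797e+02  1.000e-01 -4.920e+01] corner rho 46.7 phi 108.4 off 202.4 j6 137 Fr 14.1 Ft -5.0 Fz -5.6 gap 85.4
  to rho 47.5 phi 111.0: shift mm [-1.4  1.7  2.2] turn [-0.005  0.002 -0.003]
[545.72951743  32.23781821 148.1819587 ]
line ang -133.9  cap mod360 -23.6  len 43.0  axis est [600.5   7.2] vmax 183.0 med 23.0
```

View pics/l6.png

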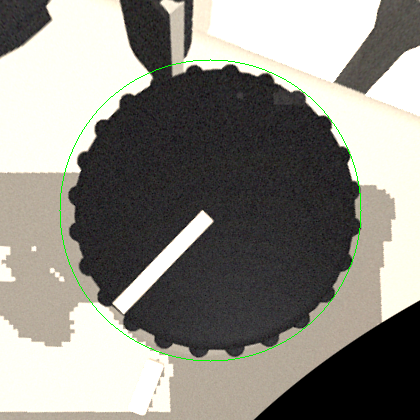

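Call:
carry_out:
  increments:
    - [[0.001,0.004,0.002],[0,0,-0.05],0]
    - [[0.002,0.004,0],[0,0,-0.07],0]
    - [[0.002,0.004,0],[0,0,-0.07],0]

```text
time: 10.05
tool_pos: [547.4, 24.3, 150.4]
tcp_rot: [-178.7, -0.4, -37.2]
ft_force: [8.2, 9.4, -5.3]
finger_gap: 85.4
```

Run:
```python
from bench import r
from h import *
go(r,47.5,120,146)
print(r.sense()["tool_pos"],r.sense()["wrist_torque"])
line(r,0,"l7")
```

```text
t 10.05 z 150.4 rot [-178.7   -0.4  -37.2] corner rho 47.7 phi 112.2 off 210.5 j6 124 Fr 5.5 Ft -11.2 Fz -5.3 gap 85.4
  to rho 47.5 phi 120.0: shift mm [-4.8  5.4  4.2] turn [-0.023 -0.007  0.048]
[547.35620951  24.29364887 150.35802922] [ 1.42989748 -1.29681305  0.14866253]
line ang -130.6  cap mod360 -20.3  len 43.1  axis est [600.3   7. ] vmax 180.0 med 23.0
```

View pics/l7.png

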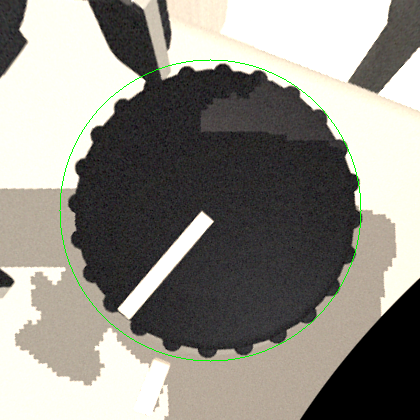

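Call:
carry_out:
  increments:
    - [[-0.0045,0.0055,0.004],[-0.02,-0.007,0.03],0]
    - [[0.001,0.007,0.001],[0,0,-0.06],0]
    - [[0.001,0.007,0.001],[0,0,-0.06],0]
    - [[0.001,0.007,0.001],[0,0,-0.06],0]

```text
time: 10.5
tool_pos: [538.8, 10.2, 151.0]
tcp_rot: [-178.6, -0.8, -26.9]
ft_force: [-0.4, -0.4, -0.1]
finger_gap: 85.7
```

Run:
```python
from bench import r
from h import *
go(r,47.5,130,146)
line(r,0,"l8")
```

```text
t 10.50 z 151.0 rot [-178.6   -0.8  -26.9] corner rho 48.1 phi 131.8 off 201.2 j6 112 Fr -0.0 Ft 0.6 Fz -0.1 gap 85.7
  to rho 47.5 phi 130.0: shift mm [-1.2 -1.7  5. ] turn [-0.024 -0.013  0.054]
line ang -124.4  cap mod360 -14.1  len 43.1  axis est [600.6   7. ] vmax 183.0 med 26.0
```

View pics/l8.png

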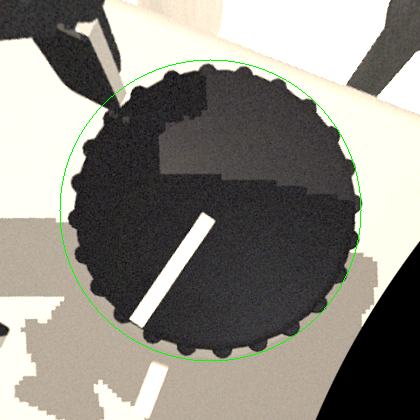

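Call:
carry_out:
  increments:
    - [[0.001,0.001,0.005],[-0.024,-0.013,0.03],0]
    - [[0.0035,0.007,0.002],[0,0,-0.05],0]
    - [[0.0035,0.0075,0.001],[0,0,-0.06],0]

```text
time: 10.85
tool_pos: [539.0, 1.3, 147.1]
tcp_rot: [-179.1, 0.2, -21.5]
ft_force: [-2.4, 21.7, -0.8]
finger_gap: 85.1
```

Run:
```python
from bench import r
from h import *
go(r,47.5,None,146)
line(r,0)
```

```text
t 10.85 z 147.1 rot [-179.1    0.2  -21.5] corner rho 45.9 phi 139.9 off 198.6 j6 105 Fr 15.8 Ft -15.1 Fz -0.8 gap 85.1
  to rho 47.5 phi 139.9: shift mm [-0.5 -0.2  1.2] turn [-0.016  0.004 -0.024]
line ang -117.4  cap mod360 -7.1  len 43.1  axis est [600.6   6.9] vmax 180.0 med 27.0
```

Call:
carry_out:
  increments:
    - [[0.0035,0.0075,0.001],[0,0,-0.06],0]
    - [[0.0035,0.0075,0.001],[0,0,-0.06],0]
    - [[0.0035,0.0075,0.001],[0,0,-0.06],0]

```text
time: 11.2
tool_pos: [541.3, -11.2, 146.1]
tcp_rot: [-177.9, 0.3, -9.8]
ft_force: [-6.3, 20.2, 5.5]
finger_gap: 85.3
```

Run:
```python
from bench import r
from h import *
go(r,47.5,None,146)
line(r,0)
```

```text
t 11.20 z 146.1 rot [-177.9    0.3   -9.8] corner rho 45.9 phi 152.1 off 198.1 j6 91 Fr 15.0 Ft -14.9 Fz 5.5 gap 85.3
  to rho 47.5 phi 152.1: shift mm [-0.1 -0.2  0.1] turn [-0.037  0.005 -0.033]
line ang -104.7  cap mod360 5.6  len 43.1  axis est [600.9   6.9] vmax 255.0 med 34.0
```

Call:
carry_out:
  increments:
    - [[0.0035,0.0075,0],[-0.03,0.005,-0.065],0]
    - [[0.0033,0.0075,0.0005],[-0.005,0,-0.065],0]
    - [[0.0033,0.0075,0.0005],[-0.005,0,-0.065],0]
    - [[0.0033,0.0075,0.0005],[-0.005,0,-0.065],0]
    - [[0.0033,0.0075,0.0005],[-0.005,0,-0.065],0]
    - [[0.0033,0.0075,0.0005],[-0.005,0,-0.065],0]

```text
time: 11.85
tool_pos: [554.7, -35.6, 146.8]
tcp_rot: [-178.9, 0.4, 14.9]
ft_force: [-13.8, 14.3, 8.1]
finger_gap: 85.4
```

Run:
```python
from bench import r
from h import *
go(r,47.5,None,146)
line(r,0)
```

```text
t 11.85 z 146.8 rot [-178.9    0.4   14.9] corner rho 45.6 phi 178.7 off 196.2 j6 65 Fr 14.1 Ft -14.0 Fz 8.1 gap 85.4
  to rho 47.5 phi 178.7: shift mm [1.1 0.1 0.8] turn [-0.02   0.007 -0.066]
line ang -78.9  cap mod360 31.4  len 43.0  axis est [601.4   6.8] vmax 255.0 med 42.0
```

Call:
carry_out:
  increments:
    - [[0.0033,0.0075,0.001],[-0.02,0.005,-0.1],0]
    - [[0.0033,0.0075,0.0005],[-0.005,0,-0.075],0]
    - [[0.0033,0.0075,0.0005],[-0.005,0,-0.07],0]
    - [[0.0033,0.0075,0.0005],[-0.005,0,-0.07],0]
    - [[0.0033,0.0075,0.0005],[-0.005,0,-0.07],0]
    - [[0.0033,0.0075,0.0005],[-0.005,0,-0.07],0]
    - [[0.0033,0.0075,0.0005],[-0.005,0,-0.07],0]
    - [[0.0033,0.0075,0.0005],[-0.005,0,-0.07],0]
    - [[0.0033,0.0075,0.0005],[-0.005,0,-0.07],0]
    - [[0.0033,0.0075,0.0005],[-0.005,0,-0.07],0]

```text
time: 12.9
tool_pos: [610.0, -64.7, 147.3]
tcp_rot: [180.0, 0.8, 60.3]
ft_force: [-5.6, 2.0, 1.5]
finger_gap: 85.3
```

Run:
```python
from bench import r
from h import *
go(r,47.5,None,146)
line(r,0.2,"l9")
```

```text
t 12.90 z 147.3 rot [180.    0.8  60.3] corner rho 46.9 phi -117.6 off 177.9 j6 19 Fr 0.8 Ft -5.9 Fz 1.5 gap 85.3
  to rho 47.5 phi -117.6: shift mm [16.3  1.   1.1] turn [-0.002  0.014 -0.385]
line ang -17.3  cap mod360 93.0  len 41.6  axis est [601.2   8.1] vmax 255.0 med 41.0
```

View pics/l9.png

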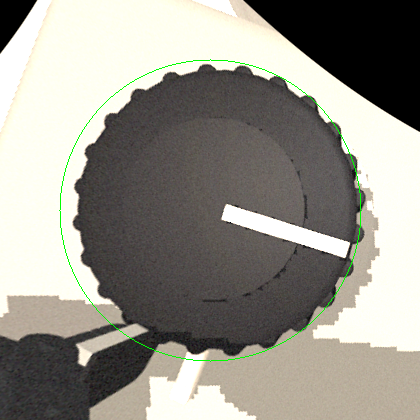

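Call:
carry_out:
  increments:
    - [[0.005,0.0005,0.001],[0,0.014,-0.13],0]
    - [[0.005,0.001,0],[0,0,-0.13],0]
    - [[0.005,0.001,0],[0,0,-0.12],0]
    - [[0.004,0.0064,0.0003],[0,0,-0.08],0]
    - [[0.004,0.0064,0.0003],[0,0,-0.08],0]
    - [[0.004,0.0064,0.0003],[0,0,-0.08],0]

```text
time: 13.55
tool_pos: [639.7, -44.9, 150.1]
tcp_rot: [179.7, 0.3, 97.3]
ft_force: [-6.3, -4.7, -1.2]
finger_gap: 85.4
```

Run:
```python
from bench import r
from h import *
go(r,47.5,None,146)
line(r,0.3,"l10")
```

```text
t 13.55 z 150.1 rot [179.7   0.3  97.3] corner rho 47.1 phi -95.0 off 192.3 j6 -16 Fr 5.2 Ft -5.9 Fz -1.2 gap 85.4
  to rho 47.5 phi -95.0: shift mm [5.4 1.  4.1] turn [ 0.004  0.005 -0.135]
line ang -10.2  cap mod360 100.1  len 40.9  axis est [601.    7.7] vmax 255.0 med 39.0
```

Call:
carry_out:
  increments:
    - [[0.005,0.003,0.004],[0,0.005,-0.12],0]
    - [[0.0045,0.007,0.001],[0,0,-0.08],0]
    - [[0.0045,0.007,0.001],[0,0,-0.08],0]
    - [[0.0045,0.007,0.001],[0,0,-0.08],0]
    - [[0.0045,0.007,0.0005],[0,0,-0.08],0]
    - [[0.0045,0.007,0.0005],[0,0,-0.08],0]

```text
time: 14.2
tool_pos: [665.7, -17.0, 147.3]
tcp_rot: [-179.8, 0.9, 128.0]
ft_force: [-0.9, -4.0, -1.4]
finger_gap: 85.7
```

Run:
```python
from bench import r
from h import *
go(r,47.5,None,147)
line(r,0.4,"l10")
```

```text
t 14.20 z 147.3 rot [-179.8    0.9  128. ] corner rho 49.2 phi -59.1 off 187.1 j6 -43 Fr 2.9 Ft -2.9 Fz -1.4 gap 85.7
  to rho 47.5 phi -59.1: shift mm [11.5  1.6  0.1] turn [-0.006  0.015 -0.225]
line ang 24.0  cap mod360 134.3  len 40.8  axis est [601.1   7.4] vmax 255.0 med 31.0
```

Call:
carry_out:
  increments:
    - [[0.007,0.003,0],[0,0.01,-0.14],0]
    - [[0.006,0.005,0],[0,0,-0.12],0]
    - [[0.005,0.0065,0.0003],[0,0,-0.09],0]
    - [[0.005,0.0065,0.0003],[0,0,-0.09],0]
    - [[0.005,0.0065,0.0003],[0,0,-0.09],0]
    - [[0.005,0.0065,0.0003],[0,0,-0.09],0]
    - [[0.005,0.0065,0.0003],[0,0,-0.09],0]

```text
time: 14.95
tool_pos: [661.2, 23.0, 148.5]
tcp_rot: [-178.7, 1.2, 169.3]
ft_force: [9.1, -10.7, -6.5]
finger_gap: 85.5
```

Run:
```python
from bench import r
from h import *
go(r,47.5,None,147)
line(r,0.5,"l11")
```

```text
t 14.95 z 148.5 rot [-178.7    1.2  169.3] corner rho 49.0 phi -29.8 off 199.1 j6 -81 Fr 13.3 Ft -4.7 Fz -6.5 gap 85.5
  to rho 47.5 phi -29.8: shift mm [2.1 0.7 1.4] turn [-0.023  0.021 -0.015]
line ang 53.6  cap mod360 163.9  len 40.9  axis est [601.9   7.3] vmax 253.0 med 29.0
```

View pics/l11.png

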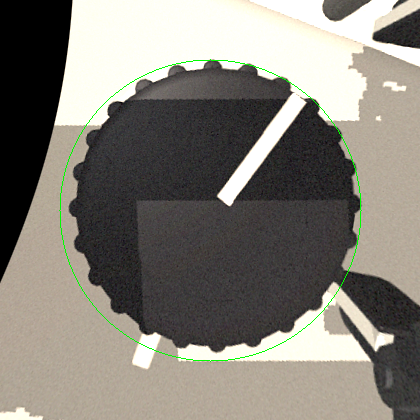

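Call:
carry_out:
  increments:
    - [[0.004,0.007,0.001],[-0.02,0.02,-0.085],0]
    - [[0.0042,0.0072,0.0003],[0,0,-0.085],0]
    - [[0.0042,0.0072,0.0003],[0,0,-0.085],0]
    - [[0.0042,0.0072,0.0003],[0,0,-0.085],0]
    - [[0.0042,0.0072,0.0003],[0,0,-0.085],0]
    - [[0.0042,0.0072,0.0003],[0,0,-0.085],0]
    - [[0.0042,0.0072,0.0003],[0,0,-0.085],0]

```text
time: 15.7
tool_pos: [639.8, 61.0, 150.2]
tcp_rot: [-178.7, 1.2, -156.1]
ft_force: [5.7, -0.8, -3.1]
finger_gap: 85.3
```

Run:
```python
from bench import r
from h import *
go(r,47.5,None,147)
line(r,0.55,"l12")
```

```text
t 15.70 z 150.2 rot [-178.7    1.2 -156.1] corner rho 48.1 phi 12.0 off 191.8 j6 -112 Fr 5.4 Ft -2.0 Fz -3.1 gap 85.3
  to rho 47.5 phi 12.0: shift mm [6.9 1.3 3.1] turn [-0.024  0.019 -0.143]
line ang 98.2  cap mod360 -151.5  len 42.3  axis est [602.1   8.8] vmax 255.0 med 32.0
```

Call:
carry_out:
  increments:
    - [[0.006,0.005,0.003],[-0.02,0.02,-0.1],0]
    - [[0.0042,0.0072,0.001],[0,0,-0.085],0]
    - [[0.0042,0.0072,0.0005],[0,0,-0.085],0]
    - [[0.0042,0.0072,0.0005],[0,0,-0.085],0]
    - [[0.0042,0.0072,0.0005],[0,0,-0.085],0]

```text
time: 16.25
tool_pos: [609.8, 76.4, 150.8]
tcp_rot: [-179.0, 0.9, -130.7]
ft_force: [7.4, 2.2, -6.3]
finger_gap: 85.3
```

Run:
```python
from bench import r
from h import *
go(r,47.5,None,147)
print(r.sense()["joint_pos"].round(0))
line(r,0.6,"l12")
```

```text
t 16.25 z 150.8 rot [-179.     0.9 -130.7] corner rho 48.0 phi 43.0 off 186.3 j6 -137 Fr 6.9 Ft -3.4 Fz -6.3 gap 85.3
  to rho 47.5 phi 43.0: shift mm [10.9  1.5  3.6] turn [-0.02   0.014 -0.239]
[   2.   11.   90.   -0.   78. -137.]
line ang 129.7  cap mod360 -120.0  len 43.1  axis est [601.2   9.3] vmax 255.0 med 32.0
```

View pics/l12.png

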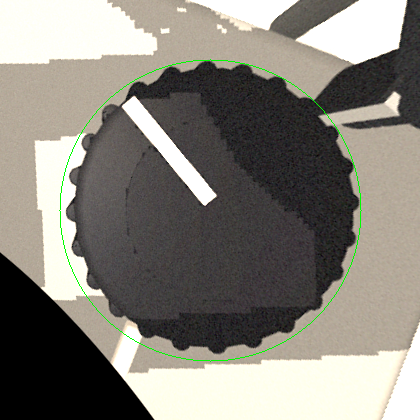

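Call:
carry_out:
  increments:
    - [[-0.015,0,0],[0,0,0],0]
    - [[0,0,-0.03],[0,0,0.05],0]
    - [[0,0,-0.015],[0,0,0.145],0]
    - [[0,0,0],[0,0,0.145],0]
    - [[0,0,0],[0,0,0.145],0]
    - [[0,0,0],[0,0,0.145],0]
    - [[0,0,0],[0,0,0.145],0]
    - [[0,0,0],[0,0,0.145],0]
    - [[0,0,0],[0,0,0.145],0]
    - [[0,0,0],[0,0,0.145],0]
    - [[0,0,0],[0,0,0.145],0]
    - [[0,0,0],[0,0,0.145],0]

```text
time: 17.5
tool_pos: [620.4, 86.1, 206.2]
tcp_rot: [178.6, 1.3, 140.2]
ft_force: [-0.2, -0.4, -0.4]
finger_gap: 85.4
```

Call:
carry_out:
  increments:
    - [[0,0,0],[0,0,0.145],0]
    - [[0,0,0],[0,0,0.145],0]
    - [[0,0,0],[0,0,0.145],0]
    - [[0,0,0],[0,0,0.145],0]
    - [[0,0,0],[0,0,0.145],0]
    - [[0,0,0],[0,0,0.145],0]
    - [[0,0,0],[0,0,0.145],0]
    - [[0,0,0],[0,0,0.145],0]
    - [[0,0,0],[0,0,0.145],0]
    - [[0,0,0],[0,0,0.145],0]
    - [[0,0,0],[0,0,0.145],0]
    - [[0,0,0],[0,0,0.145],0]

```text
time: 18.7
tool_pos: [622.9, 82.4, 214.8]
tcp_rot: [178.9, -2.2, 37.1]
ft_force: [-0.6, 0.2, -0.4]
finger_gap: 85.5
```

Run:
```python
from bench import r
from h import *
go(r,58,105,195)
print(r.sense()["tool_pos"],r.sense()["joint_pos"].round(0))
```

```text
t 18.70 z 214.8 rot [178.9  -2.2  37.1] corner rho 115.8 phi 87.1 off 310.0 j6 56 Fr 0.2 Ft 0.6 Fz -0.4 gap 85.5
  to rho 58.0 phi 105.0: shift mm [-84.6 -20.7  16.1] turn [-0.016 -0.046  1.607]
[622.9193933   82.43034423 214.77023892] [ 3. 10. 84.  0. 83. 56.]
```

Call:
carry_out:
  increments:
    - [[0,0,0],[-0.016,-0.046,0.13],0]
    - [[0,0,0],[0,0,0.14],0]
    - [[0,0,0],[0,0,0.14],0]
    - [[0,0,0],[0,0,0.14],0]
    - [[0,0,0],[0,0,0.14],0]
    - [[0,0,0],[0,0,0.14],0]
    - [[0,0,0],[0,0,0.14],0]
    - [[0,0,0],[0,0,0.14],0]
    - [[0,0,0],[0,0,0.14],0]
    - [[0,0,0],[0,0,0.08],0]
    - [[0,0,0],[0,0,0],0]

```text
time: 19.8
tool_pos: [625.1, 79.1, 222.4]
tcp_rot: [179.6, -2.0, -45.0]
ft_force: [-0.3, 0.2, -0.0]
finger_gap: 85.5
```

```bash
sed -i 's/^C=.*/C=np.array([600.8,8.])/' h.py
python3 - <<'E'
from bench import r
from h import *
go(r,60,118,200)
line(r,0.67)
E
```

```text
t 19.80 z 222.4 rot [179.6  -2.  -45. ] corner rho 112.4 phi 56.3 off 258.6 j6 139 Fr -0.0 Ft 0.4 Fz -0.0 gap 85.5
  to rho 60.0 phi 118.0: shift mm [-33.7  93.   21.8] turn [ 0.007 -0.035 -0.053]
line ang 130.6  cap mod360 -119.1  len 42.1  axis est [600.1   8.6] vmax 255.0 med 34.0
```

Call:
carry_out:
  increments:
    - [[-0.017,0.046,0],[0.007,-0.035,-0.053],0]
    - [[-0.017,0.046,0],[0,0,0],0]
    - [[0,0,0.03],[0,0,0],0]
    - [[0,0,0],[0,0,0],0]

```text
time: 20.25
tool_pos: [534.5, 34.0, 190.3]
tcp_rot: [180.0, 0.2, -41.4]
ft_force: [-0.3, -0.5, -0.7]
finger_gap: 85.2
```

Run:
```python
from bench import r
from h import *
go(r,58,118,147)
line(r,0.67,"m1")
d=r.snapshot("top"); cv2.imwrite("pics/t1.png",cv2.convertScaleAbs(d["image"],alpha=2))
```

```text
t 20.25 z 190.3 rot [180.    0.2 -41.4] corner rho 58.9 phi 120.4 off 198.2 j6 129 Fr -0.3 Ft 0.5 Fz -0.7 gap 85.2
  to rho 58.0 phi 118.0: shift mm [ 1.3 -2.2 43.3] turn [0.001 0.003 0.011]
line ang 131.0  cap mod360 -118.7  len 42.5  axis est [601.    9.4] vmax 180.0 med 25.0
```

View pics/m1.png

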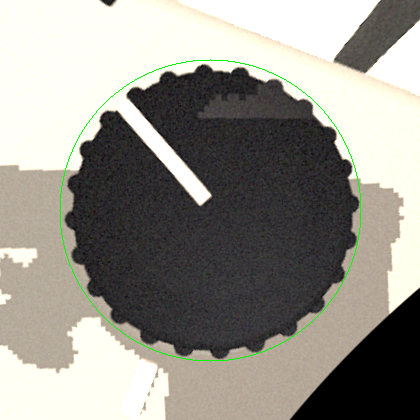

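View pics/t1.png

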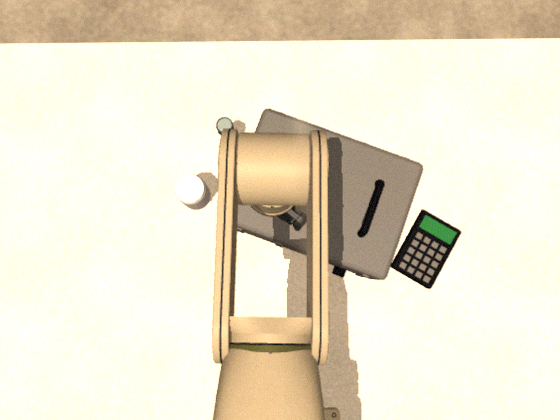

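Call:
carry_out:
  increments:
    - [[0.001,-0.002,0.02],[0,0,0.01],0]
    - [[0,0,0.023],[0,0,0],0]
    - [[0,0,0],[0,0,0],0]
    - [[0.005,0.002,0],[0,0,0],0]

```text
time: 20.75
tool_pos: [549.0, 31.9, 159.1]
tcp_rot: [-179.4, -0.6, -41.7]
ft_force: [0.5, -0.7, 1.1]
finger_gap: 85.1
```

Run:
```python
from bench import r
from h import *
go(r,47,118,147)
```

```text
t 20.75 z 159.1 rot [-179.4   -0.6  -41.7] corner rho 50.7 phi 107.4 off 210.9 j6 130 Fr -0.8 Ft -0.2 Fz 1.1 gap 85.1
  to rho 47.0 phi 118.0: shift mm [-0.9  9.8 12. ] turn [-0.01  -0.01   0.005]
```

Call:
carry_out:
  increments:
    - [[-0.007,0.006,0.008],[-0.01,-0.01,0],0]
    - [[0,0,0.005],[0,0,0],0]
    - [[0,0,0],[0,0,0],0]

```text
time: 21.05
tool_pos: [542.0, 31.7, 148.8]
tcp_rot: [-179.9, -0.1, -41.7]
ft_force: [-0.5, 0.3, -0.0]
finger_gap: 85.1
```

Run:
```python
from bench import r
from h import *
go(r,47,118,147)
```

```text
t 21.05 z 148.8 rot [-1.799e+02 -1.000e-01 -4.170e+01] corner rho 53.1 phi 114.7 off 203.5 j6 130 Fr 0.5 Ft 0.3 Fz -0.0 gap 85.1
  to rho 47.0 phi 118.0: shift mm [4.4 4.9 1.8] turn [-0.002 -0.002  0.005]
```

Insert and push.

Call:
carry_out:
  increments:
    - [[0.005,0.005,0.002],[0,0,0],0]
    - [[0.003,0.003,0],[0,0,-0.03],0]
    - [[0.0038,0.0075,0.0003],[-0.003,0,-0.07],0]
    - [[0.0038,0.0075,0.0003],[-0.003,0,-0.07],0]
    - [[0.0038,0.0075,0.0003],[-0.003,0,-0.07],0]
    - [[0.0038,0.0075,0.0003],[-0.003,0,-0.07],0]

```text
time: 21.65
tool_pos: [534.9, -1.5, 147.0]
tcp_rot: [-179.6, 0.8, -22.7]
ft_force: [-6.4, 9.4, 5.5]
finger_gap: 85.5
```

Run:
```python
from bench import r
from h import *
go(r,47,None,147)
line(r,0.7,"m2")
```

```text
t 21.65 z 147.0 rot [-179.6    0.8  -22.7] corner rho 46.9 phi 146.9 off 190.4 j6 107 Fr 10.5 Ft -4.4 Fz 5.5 gap 85.5
  to rho 47.0 phi 146.9: shift mm [ 7.1  1.2 -0.1] turn [-0.008  0.013 -0.167]
line ang 158.7  cap mod360 -91.0  len 42.5  axis est [600.3   9.4] vmax 255.0 med 27.0
```

Call:
carry_out:
  increments:
    - [[0.006,0.006,0],[-0.008,0.01,-0.14],0]
    - [[0.0055,0.007,0],[0,0,-0.13],0]
    - [[0.0046,0.0073,0.0003],[0,0,-0.1],0]
    - [[0.0046,0.0073,0.0003],[0,0,-0.1],0]
    - [[0.0046,0.0073,0.0003],[0,0,-0.1],0]
    - [[0.0046,0.0073,0.0003],[0,0,-0.1],0]
    - [[0.0046,0.0073,0.0003],[0,0,-0.1],0]
    - [[0.0046,0.0073,0.0003],[0,0,-0.1],0]

```text
time: 22.5
tool_pos: [569.7, -55.3, 146.5]
tcp_rot: [-179.1, 0.5, 29.7]
ft_force: [-3.5, 1.6, 3.5]
finger_gap: 85.3
```

Run:
```python
from bench import r
from h import *
go(r,47,None,147)
line(r,0.8,"m3")
```

```text
t 22.50 z 146.5 rot [-179.1    0.5   29.7] corner rho 47.5 phi -154.1 off 183.8 j6 49 Fr 2.5 Ft -3.0 Fz 3.5 gap 85.3
  to rho 47.0 phi -154.1: shift mm [12.9  1.4 -0.6] turn [-0.017  0.007 -0.283]
line ang -142.2  cap mod360 -31.9  len 42.5  axis est [599.8   7.8] vmax 255.0 med 42.0
```

Call:
carry_out:
  increments:
    - [[0.007,0.003,0],[-0.015,0.007,-0.148],0]
    - [[0.007,0.004,0],[0,0,-0.148],0]
    - [[0.0055,0.006,0.0003],[0,0,-0.13],0]
    - [[0.0052,0.0068,0.0005],[0,0,-0.11],0]
    - [[0.005,0.007,0.0005],[0,0,-0.11],0]
    - [[0.005,0.007,0.0005],[0,0,-0.11],0]

```text
time: 23.15
tool_pos: [616.2, -55.8, 146.3]
tcp_rot: [-179.5, 0.4, 73.6]
ft_force: [-5.0, -2.1, 4.7]
finger_gap: 85.2
```

Run:
```python
from bench import r
from h import *
go(r,47,None,147)
line(r,0.9,"m4")
```

```text
t 23.15 z 146.3 rot [-179.5    0.4   73.6] corner rho 47.0 phi -118.6 off 192.2 j6 7 Fr 4.3 Ft -3.4 Fz 4.7 gap 85.2
  to rho 47.0 phi -118.6: shift mm [ 5.9  1.1 -0.8] turn [-0.009  0.006 -0.137]
line ang -106.7  cap mod360 3.6  len 41.9  axis est [600.6   7. ] vmax 255.0 med 41.0
```

Call:
carry_out:
  increments:
    - [[0.006,0.005,0],[-0.009,0.006,-0.14],0]
    - [[0.0052,0.0068,0.0003],[0,0,-0.115],0]
    - [[0.0052,0.0068,0.0003],[0,0,-0.11],0]
    - [[0.0052,0.0068,0.0003],[0,0,-0.11],0]
    - [[0.0052,0.0068,0.0003],[0,0,-0.11],0]
    - [[0.0052,0.0068,0.0003],[0,0,-0.11],0]

```text
time: 23.8
tool_pos: [653.7, -30.3, 146.7]
tcp_rot: [-179.7, 0.4, 114.4]
ft_force: [-2.5, -4.2, 2.6]
finger_gap: 85.4
```

Run:
```python
from bench import r
from h import *
go(r,47,None,149)
line(r,1.1,"m5")
```

```text
t 23.80 z 146.7 rot [-179.7    0.4  114.4] corner rho 46.9 phi -78.3 off 192.7 j6 -31 Fr 3.6 Ft -3.3 Fz 2.6 gap 85.4
  to rho 47.0 phi -78.3: shift mm [ 5.4  1.  -2.4] turn [-0.006  0.007 -0.128]
line ang -66.7  cap mod360 43.6  len 41.3  axis est [601.4   7.2] vmax 255.0 med 37.0
```

Working steadily (cap ≈ 403.6°). Continue.

Call:
carry_out:
  increments:
    - [[0.006,0.005,-0.001],[-0.006,0.007,-0.14],0]
    - [[0.0052,0.0068,0],[0,0,-0.115],0]
    - [[0.0052,0.0068,0],[0,0,-0.115],0]
    - [[0.0052,0.0068,0.0003],[0,0,-0.115],0]
    - [[0.0052,0.0068,0.0003],[0,0,-0.115],0]
    - [[0.0052,0.0068,0.0003],[0,0,-0.115],0]
    - [[0.0052,0.0068,0.0003],[0,0,-0.115],0]

```text
time: 24.55
tool_pos: [661.7, 17.5, 147.5]
tcp_rot: [-179.4, 0.7, 162.3]
ft_force: [3.3, -6.2, -0.4]
finger_gap: 85.6
```

Run:
```python
from bench import r
from h import *
go(r,47,None,149)
line(r,1.2,"m6")
```

```text
t 24.55 z 147.5 rot [-179.4    0.7  162.3] corner rho 46.6 phi -36.6 off 198.9 j6 -75 Fr 6.3 Ft -3.0 Fz -0.4 gap 85.6
  to rho 47.0 phi -36.6: shift mm [ 0.4  0.1 -1.5] turn [-0.01   0.012 -0.02 ]
line ang -24.6  cap mod360 85.7  len 40.5  axis est [601.5   7.3] vmax 254.0 med 27.0
```

Call:
carry_out:
  increments:
    - [[0.0046,0.007,0],[-0.01,0.01,-0.1],0]
    - [[0.0046,0.007,0],[0,0,-0.105],0]
    - [[0.0046,0.007,0],[0,0,-0.105],0]
    - [[0.0046,0.007,0.0003],[0,0,-0.105],0]
    - [[0.0046,0.007,0.0003],[0,0,-0.105],0]
    - [[0.0046,0.007,0.0003],[0,0,-0.105],0]

```text
time: 25.2
tool_pos: [644.3, 53.2, 148.2]
tcp_rot: [-179.1, 1.1, -161.6]
ft_force: [8.5, -1.9, -4.1]
finger_gap: 85.6
```

Run:
```python
from bench import r
from h import *
go(r,47,None,149)
line(r,1.3,"m7")
```

```text
t 25.20 z 148.2 rot [-179.1    1.1 -161.6] corner rho 46.5 phi 1.5 off 196.9 j6 -108 Fr 8.4 Ft -2.1 Fz -4.1 gap 85.6
  to rho 47.0 phi 1.5: shift mm [ 1.9  0.4 -0.8] turn [-0.017  0.018 -0.054]
line ang 13.2  cap mod360 123.5  len 40.7  axis est [601.9   7.4] vmax 255.0 med 32.0
```

Call:
carry_out:
  increments:
    - [[0.0046,0.007,0],[-0.015,0.018,-0.1],0]
    - [[0.0044,0.0072,0],[0,0,-0.095],0]
    - [[0.0044,0.0072,0],[0,0,-0.095],0]
    - [[0.0044,0.0072,0],[0,0,-0.095],0]
    - [[0.0044,0.0072,0],[0,0,-0.095],0]

```text
time: 25.75
tool_pos: [614.7, 73.5, 148.8]
tcp_rot: [-179.1, 0.9, -133.8]
ft_force: [8.1, 2.1, -6.1]
finger_gap: 85.5
```

Run:
```python
from bench import r
from h import *
go(r,47,None,149)
line(r,1.4,"m8")
```

```text
t 25.75 z 148.8 rot [-179.1    0.9 -133.8] corner rho 46.5 phi 37.0 off 189.2 j6 -134 Fr 7.7 Ft -3.2 Fz -6.1 gap 85.5
  to rho 47.0 phi 37.0: shift mm [ 7.7  1.2 -0.3] turn [-0.017  0.014 -0.188]
line ang 48.6  cap mod360 158.9  len 41.0  axis est [602.6   7.8] vmax 254.0 med 32.0
```

Call:
carry_out:
  increments:
    - [[-0.015,0,0],[0,0,0],0]
    - [[0,0,-0.03],[0,0,0.05],0]
    - [[0,0,-0.015],[0,0,0.145],0]
    - [[0,0,0],[0,0,0.145],0]
    - [[0,0,0],[0,0,0.145],0]
    - [[0,0,0],[0,0,0.145],0]
    - [[0,0,0],[0,0,0.145],0]
    - [[0,0,0],[0,0,0.145],0]
    - [[0,0,0],[0,0,0.145],0]
    - [[0,0,0],[0,0,0.145],0]
    - [[0,0,0],[0,0,0.145],0]
    - [[0,0,0],[0,0,0.145],0]

```text
time: 27.0
tool_pos: [622.9, 83.1, 195.8]
tcp_rot: [178.9, 1.0, 137.1]
ft_force: [0.2, -1.3, -0.1]
finger_gap: 85.1
```

Call:
carry_out:
  increments:
    - [[0,0,0],[0,0,0.145],0]
    - [[0,0,0],[0,0,0.145],0]
    - [[0,0,0],[0,0,0.145],0]
    - [[0,0,0],[0,0,0.145],0]
    - [[0,0,0],[0,0,0.145],0]
    - [[0,0,0],[0,0,0.145],0]
    - [[0,0,0],[0,0,0.145],0]
    - [[0,0,0],[0,0,0.145],0]
    - [[0,0,0],[0,0,0.145],0]
    - [[0,0,0],[0,0,0.145],0]
    - [[0,0,0],[0,0,0.145],0]
    - [[0,0,0],[0,0,0.145],0]

```text
time: 28.2
tool_pos: [622.2, 80.0, 195.6]
tcp_rot: [179.3, -1.5, 34.0]
ft_force: [0.4, 0.5, 0.3]
finger_gap: 85.1
```

Call:
carry_out:
  increments:
    - [[0,0,0],[0,0,0.14],0]
    - [[0,0,0],[0,0,0.14],0]
    - [[0,0,0],[0,0,0.14],0]
    - [[0,0,0],[0,0,0.14],0]
    - [[0,0,0],[0,0,0.14],0]
    - [[0,0,0],[0,0,0.14],0]
    - [[0,0,0],[0,0,0.14],0]
    - [[0,0,0],[0,0,0.14],0]
    - [[0,0,0],[0,0,0.14],0]
    - [[0,0,0],[0,0,0],0]

```text
time: 29.2
tool_pos: [621.7, 77.3, 195.5]
tcp_rot: [-178.5, -1.1, -43.7]
ft_force: [0.4, -0.7, 0.1]
finger_gap: 85.1
```

Run:
```python
from bench import r
from h import *
go(r,60,118,195)
line(r,1.45,"n0")
```

```text
t 29.20 z 195.5 rot [-178.5   -1.1  -43.7] corner rho 109.4 phi 57.8 off 258.5 j6 136 Fr -0.4 Ft -0.7 Fz 0.1 gap 85.1
  to rho 60.0 phi 118.0: shift mm [-33.9  88.7  -2.4] turn [-0.025 -0.019 -0.03 ]
line ang 49.7  cap mod360 160.0  len 42.2  axis est [601.6   8.6] vmax 176.0 med 32.0
```

View pics/n0.png

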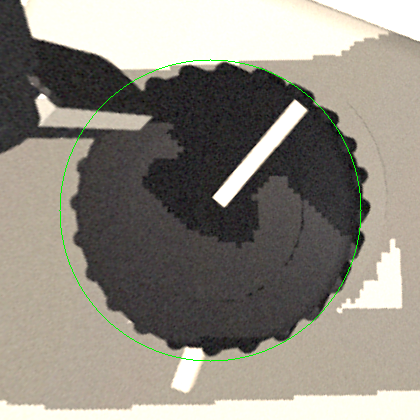

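Call:
carry_out:
  increments:
    - [[-0.017,0.045,-0.002],[-0.025,-0.019,-0.03],0]
    - [[-0.017,0.045,0],[0,0,0],0]
    - [[0,0,0],[0,0,0],0]

```text
time: 29.55
tool_pos: [530.5, 32.9, 191.0]
tcp_rot: [179.7, 0.4, -41.0]
ft_force: [1.0, 0.6, -1.5]
finger_gap: 85.4
```

Run:
```python
from bench import r
from h import *
go(r,60,118,149)
line(r,1.45,"n1")
```

```text
t 29.55 z 191.0 rot [179.7   0.4 -41. ] corner rho 60.3 phi 124.2 off 194.8 j6 129 Fr -0.1 Ft -1.1 Fz -1.5 gap 85.4
  to rho 60.0 phi 118.0: shift mm [ 1.9 -6.5 42. ] turn [0.006 0.006 0.017]
line ang 49.9  cap mod360 160.2  len 40.8  axis est [602.    8.3] vmax 254.0 med 25.0
```

View pics/n1.png

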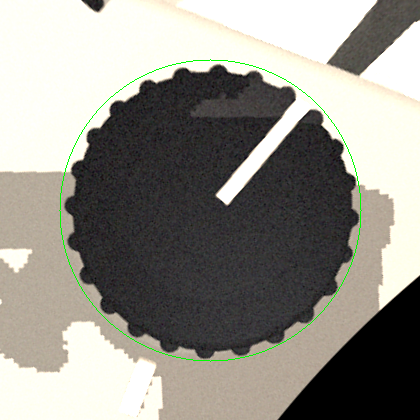

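Call:
carry_out:
  increments:
    - [[0,0.002,0.02],[0,0,0],0]
    - [[0,0,0.02],[0,0,0],0]
    - [[0,0,0.003],[0,0,0],0]
    - [[0,0,0],[0,0,0],0]

```text
time: 30.0
tool_pos: [536.5, 32.4, 152.6]
tcp_rot: [-179.8, -0.2, -40.6]
ft_force: [0.7, 0.2, 0.6]
finger_gap: 85.4
```

Run:
```python
from bench import r
from h import *
go(r,47,126,149)
```

```text
t 30.00 z 152.6 rot [-179.8   -0.2  -40.6] corner rho 57.0 phi 119.6 off 199.8 j6 129 Fr -0.1 Ft -0.7 Fz 0.6 gap 85.4
  to rho 47.0 phi 126.0: shift mm [13.   9.4  3.6] turn [-0.004 -0.004 -0.116]
```

Call:
carry_out:
  increments:
    - [[0.003,0.006,0.003],[0,0,-0.06],0]
    - [[0.008,0.004,0],[0,0,-0.06],0]
    - [[0.0045,0.006,0],[0,0,-0.08],0]
    - [[0.0045,0.0073,0],[0,0,-0.085],0]
    - [[0.0045,0.0073,0],[0,0,-0.085],0]
    - [[0.0045,0.0073,0],[0,0,-0.085],0]

```text
time: 30.6
tool_pos: [542.3, -5.5, 153.1]
tcp_rot: [-179.1, 0.3, -12.8]
ft_force: [-10.7, 10.5, -0.3]
finger_gap: 85.7
```

Run:
```python
from bench import r
from h import *
go(r,47,None,149)
line(r,1.5,"n2")
```

```text
t 30.60 z 153.1 rot [-179.1    0.3  -12.8] corner rho 46.1 phi 146.2 off 201.0 j6 96 Fr 14.7 Ft -2.7 Fz -0.3 gap 85.7
  to rho 47.0 phi 146.2: shift mm [-1.6 -0.5  4.1] turn [-0.015  0.006  0.018]
line ang 69.0  cap mod360 179.3  len 41.2  axis est [601.6   8.8] vmax 255.0 med 28.0
```

Call:
carry_out:
  increments:
    - [[0.004,0.0073,0.003],[-0.012,0.005,-0.09],0]
    - [[0.0046,0.0073,0.001],[0,0,-0.1],0]
    - [[0.0046,0.0073,0],[0,0,-0.1],0]
    - [[0.0046,0.0073,0],[0,0,-0.105],0]
    - [[0.0048,0.0073,0],[0,0,-0.11],0]
    - [[0.0048,0.0073,0],[0,0,-0.11],0]
    - [[0.0048,0.0073,0],[0,0,-0.11],0]
    - [[0.0048,0.0073,0],[0,0,-0.11],0]

```text
time: 31.45
tool_pos: [574.0, -45.3, 150.2]
tcp_rot: [-177.7, 1.1, 38.5]
ft_force: [-14.4, -1.5, 4.3]
finger_gap: 85.4
```

Run:
```python
from bench import r
from h import *
go(r,47,None,149)
line(r,1.6,"n3")
```

```text
t 31.45 z 150.2 rot [-177.7    1.1   38.5] corner rho 46.6 phi -163.8 off 202.3 j6 41 Fr 14.2 Ft -2.5 Fz 4.3 gap 85.4
  to rho 47.0 phi -163.8: shift mm [-2.  -0.6  1.2] turn [-0.039  0.02   0.04 ]
line ang 119.0  cap mod360 -130.7  len 41.9  axis est [600.6   9. ] vmax 255.0 med 43.0
```

Call:
carry_out:
  increments:
    - [[0.0038,0.0073,0.001],[-0.035,0.02,-0.08],0]
    - [[0.0042,0.0073,0],[-0.003,0,-0.1],0]
    - [[0.0045,0.0073,0],[-0.003,0,-0.1],0]
    - [[0.0045,0.0073,0],[-0.003,0,-0.1],0]
    - [[0.0045,0.0073,0],[0,0,-0.105],0]
    - [[0.0045,0.0073,0],[0,0,-0.105],0]
    - [[0.0045,0.0073,0],[0,0,-0.105],0]
    - [[0.0045,0.0073,0],[0,0,-0.105],0]

```text
time: 32.3
tool_pos: [634.0, -51.3, 150.3]
tcp_rot: [-178.8, 0.6, 87.0]
ft_force: [-3.9, -1.5, -3.2]
finger_gap: 85.4
```

Run:
```python
from bench import r
from h import *
go(r,47,None,149)
line(r,1.75,"n4")
```

```text
t 32.30 z 150.3 rot [-178.8    0.6   87. ] corner rho 46.9 phi -100.9 off 187.9 j6 -6 Fr 2.2 Ft -3.5 Fz -3.2 gap 85.4
  to rho 47.0 phi -100.9: shift mm [9.1 1.4 1.1] turn [-0.021  0.008 -0.211]
line ang -179.1  cap mod360 -68.8  len 41.8  axis est [600.1   7.7] vmax 255.0 med 39.0
```

Cap ≈ 651°; 69° left.

Call:
carry_out:
  increments:
    - [[0.007,0.004,0.001],[-0.02,0.008,-0.145],0]
    - [[0.0058,0.006,0.0003],[0,0,-0.13],0]
    - [[0.0052,0.0068,0.0003],[0,0,-0.115],0]
    - [[0.0052,0.0068,0.0003],[0,0,-0.11],0]
    - [[0.0052,0.0068,0.0003],[0,0,-0.11],0]
    - [[0.0052,0.0068,0.0003],[0,0,-0.11],0]

```text
time: 32.95
tool_pos: [664.4, -13.9, 151.3]
tcp_rot: [-179.7, 0.5, 129.0]
ft_force: [-0.9, -5.3, -4.2]
finger_gap: 85.6
```

Run:
```python
from bench import r
from h import *
go(r,47,None,150)
line(r,1.9,"n5")
```

```text
t 32.95 z 151.3 rot [-179.7    0.5  129. ] corner rho 46.6 phi -59.8 off 188.7 j6 -44 Fr 4.1 Ft -3.4 Fz -4.2 gap 85.6
  to rho 47.0 phi -59.8: shift mm [8.1 1.3 1.3] turn [-0.007  0.008 -0.196]
line ang -138.3  cap mod360 -28.0  len 42.0  axis est [600.6   6.7] vmax 178.0 med 32.0
```

Call:
carry_out:
  increments:
    - [[0.007,0.004,0.001],[-0.007,0.008,-0.14],0]
    - [[0.0055,0.006,0.0003],[0,0,-0.12],0]
    - [[0.0045,0.006,0.0003],[0,0,-0.09],0]

```text
time: 33.3
tool_pos: [665.9, 7.8, 152.0]
tcp_rot: [-180.0, 0.4, 149.6]
ft_force: [3.2, -5.9, -5.9]
finger_gap: 85.5
```

Run:
```python
from bench import r
from h import *
go(r,47,None,150)
line(r,1.95,"n6")
```

```text
t 33.30 z 152.0 rot [-180.     0.4  149.6] corner rho 46.3 phi -42.7 off 192.3 j6 -63 Fr 6.3 Ft -2.1 Fz -5.9 gap 85.5
  to rho 47.0 phi -42.7: shift mm [5.2 0.9 2. ] turn [-0.001  0.007 -0.134]
line ang -121.4  cap mod360 -11.1  len 41.6  axis est [601.2   6.6] vmax 254.0 med 26.0
```

View pics/n6.png

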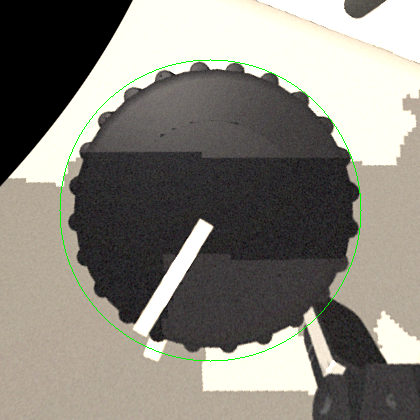

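Call:
carry_out:
  increments:
    - [[0.0055,0.006,0.001],[0,0.005,-0.11],0]
    - [[0.004,0.005,0],[0,0,-0.08],0]

```text
time: 33.55
tool_pos: [664.9, 20.9, 152.5]
tcp_rot: [-179.9, 0.4, 160.8]
ft_force: [2.8, -3.3, -6.9]
finger_gap: 85.2
```

Run:
```python
from bench import r
from h import *
go(r,47,None,150)
line(r,2,"n7")
```

```text
t 33.55 z 152.5 rot [-179.9    0.4  160.8] corner rho 46.3 phi -31.0 off 191.7 j6 -73 Fr 4.1 Ft -1.4 Fz -6.9 gap 85.2
  to rho 47.0 phi -31.0: shift mm [5.6 1.  2.4] turn [-0.003  0.007 -0.144]
line ang -109.7  cap mod360 0.6  len 41.6  axis est [601.6   6.7] vmax 255.0 med 26.0
```

At the nub (0.6°). Retract: first straight outward, then up.

Call:
carry_out:
  increments:
    - [[-0.008,-0.004,0],[0,0,0],0]
    - [[-0.015,0,0],[0,0,0],0]
    - [[-0.005,0,-0.02],[0,0,0],0]
    - [[0,0,-0.04],[0,0,0],0]
    - [[0,0,-0.04],[0,0,0],0]
    - [[0,0,0],[0,0,0],0]

```text
time: 34.2
tool_pos: [693.4, 7.5, 260.0]
tcp_rot: [179.9, 0.6, 160.0]
ft_force: [0.8, 0.2, 0.6]
finger_gap: 85.4
```

Run:
```python
from bench import r
from h import *
go(r,47,None,150)
line(r,2,"n8")
d=r.snapshot("scene"); cv2.imwrite("pics/s9.png",cv2.convertScaleAbs(d["image"],alpha=2))
```

```text
t 34.20 z 260.0 rot [179.9   0.6 160. ] corner rho 77.0 phi -28.6 off 188.6 j6 -74 Fr 0.6 Ft 0.6 Fz 0.6 gap 85.4
  to rho 47.0 phi -28.6: shift mm [ 39.6   5.6 109.6] turn [ 0.001  0.011 -0.199]
line ang -108.7  cap mod360 1.6  len 42.0  axis est [601.2   6.8] vmax 176.0 med 29.0
```

View pics/n8.png

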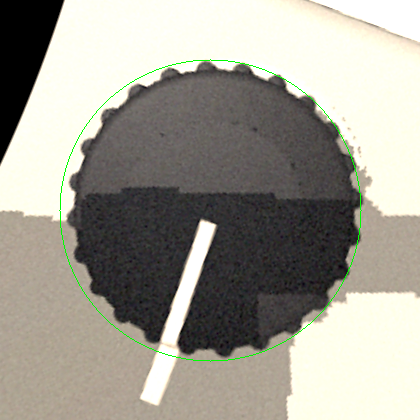

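View pics/s9.png

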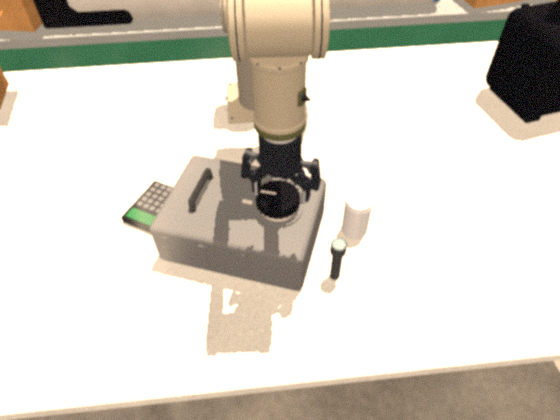

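Run:
```python
from bench import r
s=r.sense(); print(s["ft_force"],s["qd"])
print(r.hand_in())
```

```text
[ 0.55601447 -0.01787933  0.07211591] [ 0.13814745  1.64347819  3.53303006 -0.18400327 -0.65625776 -0.64985914]
the job is handed in; nothing more can be done
None
```

I turned the cap anticlockwise from about -33° (overtightened) to the closed mark, then on two full turns, and stopped with the line back at the nub. I handed the job in at about 34 s; no verdict was reported.

**How it went:**
- The first tries with shut fingers slipped over the ribs and moved the cap only a few degrees.
- I then opened the gripper and pushed the ribs with the tip of one finger only. This took three strokes around the rim, turning the wrist back in free air between them.
- That tip also slipped past a rib a couple of times. I kept the turn count by measuring the line in the wrist camera after every move.

**Last checks:**
- The line measured about 1.6° past the nub, and the tracked total was about 722° from the closed mark. The aim was 720° ± 20°.
- The axis position estimated from the line stayed within about 3 mm throughout, so the tank has not visibly moved. In the last scene view the can, calculator and torch looked in their starting places.
- The gripper was clear, about 80 mm above the cap, with a force reading near zero. The arm was still settling slightly (up to 3.5°/s) when I handed in.

**Disagreement with the task notes:** near the closed mark the cap pushed back with about 15 N along the rim, against the 2 N given. That fell to about 3 N later. The highest net sideways push I read was about 24 N, below the roughly 30 N at which the tank slides.

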